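# Reassemble a boiling ring and hold its pilot knob in

## Robot

A 7-joint arm with a two-finger parallel gripper is mounted at the origin on a cart in front of the work surface, level with it; the furniture and walls round the work are solid. World frame = base frame: x ahead of the robot, y to its left, z up, the work surface at z = 0. Lengths are in m, angles in rad, forces in N, time in s.
With the tool pointing down it reaches from about 0.425 to 0.925 m from the base axis. Payload 6.8 kg.
Tool frame: the origin (TCP) lies at the very end of the fingers, on their centre line; the grasp point (between the pads) lies 19 mm behind it (manip.grip_point_offset is the distance from the TCP to the grasp point, in m); z points along the fingers, x is the direction in which the jaws open and shut, and the axes are right-handed (so a half turn about z gives the same grasp; the last joint's range is limited). The gripper opens to 85 mm and grips with 20 to 120 N. Pads are 22 mm wide; open, the fingers measure 114 mm over their backs; the gripper's body (76 mm by 85 mm) begins 54 mm behind the grasp point. The pads swing forward as they close: fully open they stand 13 mm farther back than shut.
Start: joints at [-1.36, 0.477, 0.022, 1.555, -0.011, 1.109, -0.083], TCP at [0.212, 0.641, 0.231] pointing down, gripper open.
Joint ranges: [-2.96, 2.96], [-0.34, 2.1], [-1.41, 1.46], [0.24, 2.44], [-1.37, 4.51], [0.17, 1.92], [-2.96, 2.96]. Speed limits (rad/s): [2.39, 2.39, 3.14, 3.14, 3.14, 3.14, 3.14].

## Interface

Orientations are given as a 3x3 rotation matrix whose columns are the frame's x, y, z axes.
In Python, from station import telemetry, imaging, job, manip gives the robot as it stands.
- The arm moves only by the tool play_rows, never from a script. Its argument "series" is a list that holds one entry, the list of rows, each a list of 7 numbers: the finger opening in mm, from 0 to 85.4, then the shift along the tool's x, y, z in mm, then the turn, a rotation vector about the tool's x, y, z in rad. In form: [[[gripper, dx, dy, dz, rx, ry, rz], ...]]. A call has 1 to 12 rows; each row shifts and turns the commanded pose from where the row before left it, along the tool's axes as they then stand; what a row does not reach is not made up. A row lasts 1/10 s, in which the tool goes at most 50 mm and 8.59 degrees, less where a joint would pass 70% of its speed; a pose out of reach is approached as far as the arm can. A call is refused whole if a number of a shift passes 50 or a number of a turn 0.15, either way. A call with a gripper value outside its range is refused whole. The fingers move at their own pace and stop on an object; the grip force is fixed at half the most. Time passes only in rows, so rows that do not move let the fingers close. It gives the time, the measured TCP pose, the force and the opening at its end, in the units of the state.
- telemetry.read_state(): the state, without advancing time (a new reading comes with each control period).
- imaging.snapshot(name): name is "side" or "top"; returns the picture (480x640x3 uint8, red, green, blue); there is no depth.
- imaging.camera_model(name): a dict with "fovy" (degrees; the focal length in pixels is half the picture's height over the tangent of half this angle, whatever the lens; pixels are square), "cx", "cy" (the principal point, pixels), "k1" (the pictures are not rectified: a ray, as slopes to the right and down, at radius r is drawn at 1 + k1 r^2 times it, then the intrinsics apply), "extrinsics" (4x4, takes a point from camera to world coordinates). Camera axes: x right, y down, z forward; pixel columns grow to the right and rows downward; lengths in m; the calibration is good to about 2 mm. A picture is of the moment at which its call begins. camera_model takes no time and is no camera call.
- job.close_job(): hands the job in, once; it reports no verdict.
The state is a dict: "t": time; "qpos": joint angles; "qd": joint speeds; "joint_torque": joint torques, N m; "eef_pos": TCP position; "tcp_rot": TCP orientation; "force": force on the tool from outside, world axes, zero at the start; "wrist_torque": the same for the moment, N m; "grip_width": opening from 0.0 (shut) to 1.0 (fully open).
Only numpy, scipy, OpenCV 4.12 (cv2) and the standard library are available. Lean on these libraries where they do the work, as an engineer would, in place of code of your own. Each camera call takes 0.05 s, during which the arm holds its last target.

## Task

Put the gas boiling ring back together and hold it ready for lighting: lay the loose steel support bar flat into the pair of empty notches next to the control deck, parallel to the bar that is already there, and let it go. Then take the control knob, turn it so that its keyed hole matches the flat of the valve stem (nose pointing to the long mark), push it home on the stem, press knob and stem in as far as they go, and finish with the gripper still on the knob, holding it pressed in. Leave the other things on the table where they are.

Things in the scene. Friction and masses are not known exactly. Their poses are not given: they have to be found in the camera images.
- boiling_ring: low stainless steel gas boiling ring, fixed, 260 (x) x 200 (y) mm. Origin at the centre of its underside, +x to its back: the control deck (80 mm deep, 44 mm high, with stem and dial marks) is at the -x end. Raised side cheeks (tops at 76 mm, y = 74 to 98 mm either side) have two pairs of notches: x = 77.5 mm holds a fixed bar, x = -2.5 mm is empty. Burner head between: 59 mm high
- bar_place (a point): where the loose bar's centre belongs in the empty notches (x = -2.5, y = 0, z = 73 mm in the ring's frame); axes as the ring's, the bar lies along y. Notches 14 mm wide, 20 mm at the bevelled mouth; floor 7 mm below this point, mouth 3 mm above it. Closed end walls leave the bar about 6 mm play at each end
- bar_center (a point): centre of the loose steel support bar, 10 (x) x 176 (y) x 14 (z) mm, about 180 g, lying flat on the bare black table to the left; its long axis is y (either way round is the same), z up; its underside is 7 mm below the point
- stem_tip (a point): centre of the top end of the upright brass valve stem, at x = -90, y = 0 mm in the ring's frame, 25 mm above the deck; moves down with the stem; axes as the ring's. D-shaft, 12 mm diameter, flat 2.5 mm from its axis, facing the ring's +x (back), where the deck has one long dark mark. The stem does not turn. Tip bevelled by 1.5 mm
- valve_stem (a joint): how far the valve stem is pushed in, in m: 0 out, 0.005 fully in against a stop. A spring holds it out: it starts to move at about 5 N and is fully in at about 8 N
- knob_center (a point): centre of the loose aluminium control knob, half-way up its axis; 36 mm high, 80 g, standing upright on its round skirt (50 mm wide, 9 mm high). Above the skirt a straight grip bar with flat sides, 20 mm wide (y), runs along x from 22 mm behind the axis to a tapered nose 27.5 mm ahead (+x)
- knob_nose (a point): the nose of the knob, 27.5 mm ahead of knob_center along the knob's +x, at the same height
- salve_tin: round aluminium tin, 59 mm wide, 28 mm high, bystander; origin at the centre of its underside
- tweezers: steel tweezers, 123 mm long along y, bystander; origin at the centre of the underside
- knob: the same knob, origin at the centre of its underside, axes as above. Keyed hole from below: 13.8 mm wide, its flat 3.4 mm from the axis on the nose's side (+x), 18 mm deep, so that its ceiling is level with knob_center, which meets stem_tip when the knob is home; mouth bevelled by 1.3 mm. It fits only with the nose towards the ring's +x (long mark), within about 15 degrees
- rubber_bung: red-brown conical rubber bung, 31 mm wide, 26 mm high, bystander; origin at the centre of its underside
Not all that is in view belongs to the job. What is shaped like the knob but yellow is not meant.

How it is judged:
By the outcome, as a careful person would: the job done as asked, in the order asked, and still so for the second after the job is handed in, while the arm keeps its last pose, push and grip.
It also fails if it takes over 59 s, if anything falls off the work surface, if the arm or the gripper's body presses on something with over 40 N, if the wrist force passes 120 N, or if a joint passes its speed limit or range.

## Working session

There is one attempt and no reset: what is moved stays moved. The work goes in short steps, Python scripts to look and compute and a tool call to move; the robot and the scene stay as the last step left them, time stands still between calls to the robot, and variables do not carry over. Pictures are saved under pics/ and viewed, and the job is handed in when it is done.

Besides the shell and the picture viewer there is one more tool, called after "Emit:" as name(argument=value, ...) on one line, values as JSON. play_rows: Moves the arm, as the interface text tells. Its arguments: {"type":"object","properties":{"series":{"type":"array"}},"required":["series"]}

```bash
ls; mkdir -p pics; python3 - <<'E'
from station import telemetry, imaging, job, manip
import cv2,numpy as np
for n in("side","top"):
    im=imaging.snapshot(n); cv2.imwrite(f"pics/{n}0.png",im[:,:,::-1]); m=imaging.camera_model(n); print(n,{k:(np.round(v,4).tolist() if k=="extrinsics" else v) for k,v in m.items()})
s=telemetry.read_state(); print({k:np.round(v,4).tolist() for k,v in s.items()}); print(manip.grip_point_offset,dir(manip))
E
```

```text
pics
side {'fovy': 49.67157062937479, 'cx': 315.5352093933707, 'cy': 243.24767777704184, 'k1': 0.012771887411643024, 'extrinsics': [[0.0922, -0.8097, 0.5795, 0.0841], [-0.9957, -0.0674, 0.0643, -0.0771], [-0.013, -0.5829, -0.8124, 0.8784], [0.0, 0.0, 0.0, 1.0]]}
top {'fovy': 50.66467857821745, 'cx': 321.7053901289674, 'cy': 240.417711379138, 'k1': -0.09219649146480277, 'extrinsics': [[0.0563, -0.977, 0.2059, 0.4261], [-0.9984, -0.0553, 0.0106, -0.0069], [0.001, -0.2062, -0.9785, 1.141], [0.0, 0.0, 0.0, 1.0]]}
{'t': 0.1, 'qpos': [-1.3601, 0.4777, 0.0223, 1.5563, -0.0115, 1.1093, -0.0831], 'qd': [-0.0001, -0.0016, 0.0013, -0.0008, 0.0002, 0.0007, -0.0006], 'joint_torque': [0.004, -59.7761, 1.6134, -28.1957, 0.0128, 0.0051, 0.0], 'eef_pos': [0.2114, 0.6405, 0.2304], 'tcp_rot': [[0.3134, 0.9496, -0.0004], [0.9496, -0.3134, -0.0016], [-0.0017, 0.0001, -1.0]], 'force': [0.3734, 0.6394, 0.0839], 'wrist_torque': [0.0052, 0.0268, 0.0152], 'grip_width': 0.9994}
0.0187 ['MotionError', '__class__', '__delattr__', '__dict__', '__dir__', '__doc__', '__eq__', '__format__', '__ge__', '__getattribute__', '__getstate__', '__gt__', '__hash__', '__init__', '__init_subclass__', '__le__', '__lt__', '__module__', '__ne__', '__new__', '__reduce__', '__reduce_ex__', '__repr__', '__setattr__', '__sizeof__', '__str__', '__subclasshook__', '__weakref__', 'grip_point_offset']
```

View pics/side0.png

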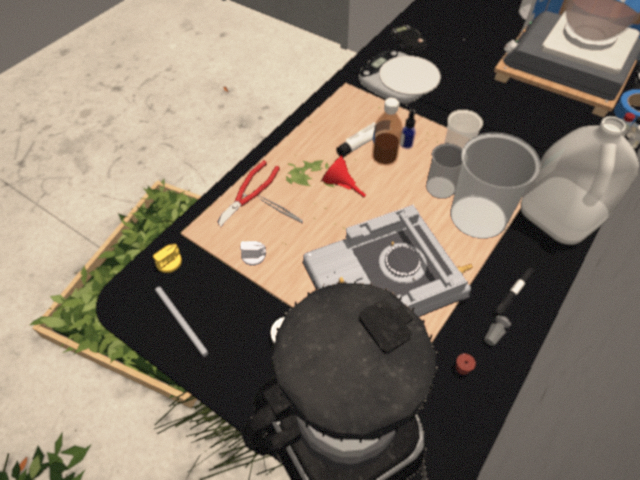

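View pics/top0.png

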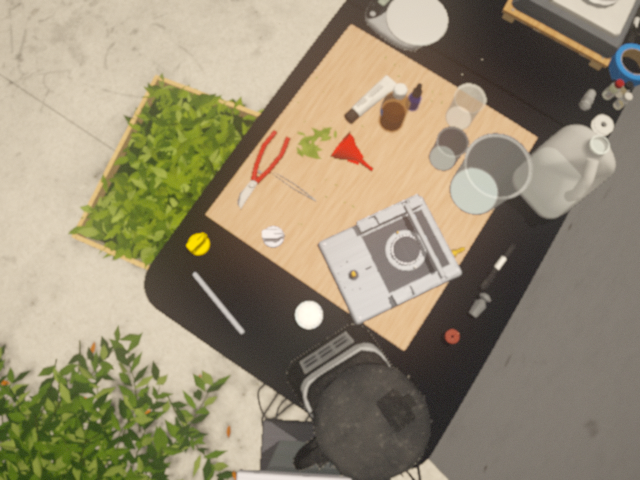

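The side view shows the bar near (182,320), knob (253,252), the yellow decoy (167,258), and the ring around (385,265), partly occluded by a dark object. The top view shows all of them: bar (218,303), knob (272,237), ring (390,258). I'll enlarge the top view.

```bash
cat > h.py <<'E'
import numpy as np,cv2
from station import telemetry, imaging
def K(m):
    f=240/np.tan(np.radians(m["fovy"]/2)); return f
def proj(n,P):
    m=imaging.camera_model(n);E=np.array(m["extrinsics"]);p=np.linalg.inv(E)@np.r_[P,1]
    a=p[:2]/p[2]; a=a*(1+m["k1"]*(a@a)); return a*K(m)+[m["cx"],m["cy"]]
def back(n,uv,z):
    m=imaging.camera_model(n);E=np.array(m["extrinsics"])
    d=(np.array(uv,float)-[m["cx"],m["cy"]])/K(m);a=d.copy()
    for _ in range(20): a=d/(1+m["k1"]*(a@a))
    r=E[:3,:3]@np.r_[a,1];o=E[:3,3]; return o+r*(z-o[2])/r[2]
def crop(im,x,y,w,h,s,fn): cv2.imwrite(fn,cv2.resize(im[y:y+h,x:x+w,::-1],None,fx=s,fy=s,interpolation=cv2.INTER_CUBIC))
E
python3 - <<'E'
from h import *
im=cv2.imread("pics/top0.png")[:,:,::-1]
crop(im,310,185,160,145,5,"pics/tring.png")
crop(im,180,215,130,125,6,"pics/tleft.png")
im=cv2.imread("pics/side0.png")[:,:,::-1]
crop(im,295,195,180,135,4,"pics/sring.png")
crop(im,145,230,130,135,5,"pics/sleft.png")
print(proj("top",[.2114,.6405,.2304]),proj("top",[0,0,0]),proj("side",[0,0,0]),proj("top",[.2,.64,.4]))
E
```

```text
[-41.83577828 439.8231902 ] [306.52898187 549.38471669] [258.39245854 692.60729131] [-113.44930284  463.404173  ]
```

View pics/tring.png

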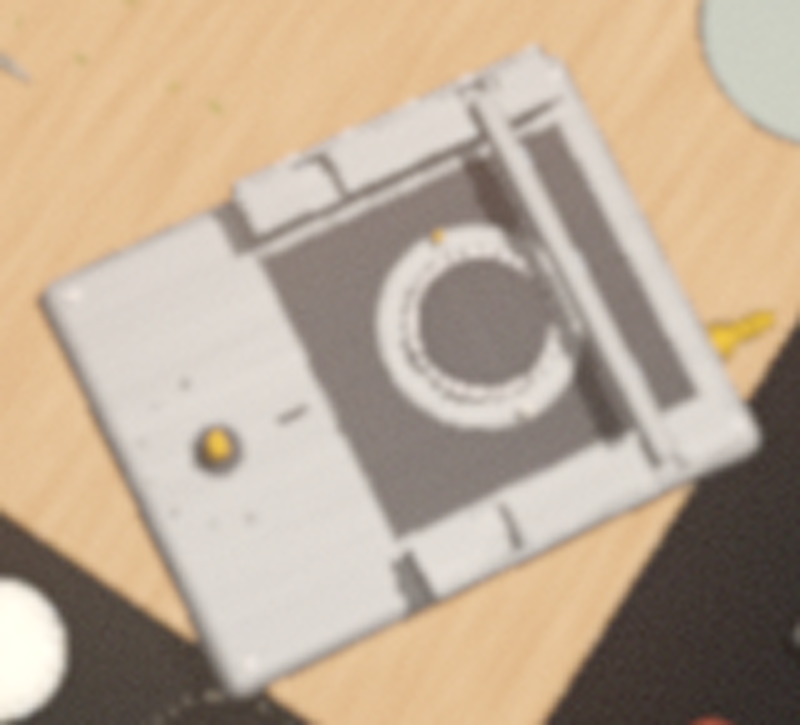

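View pics/tleft.png

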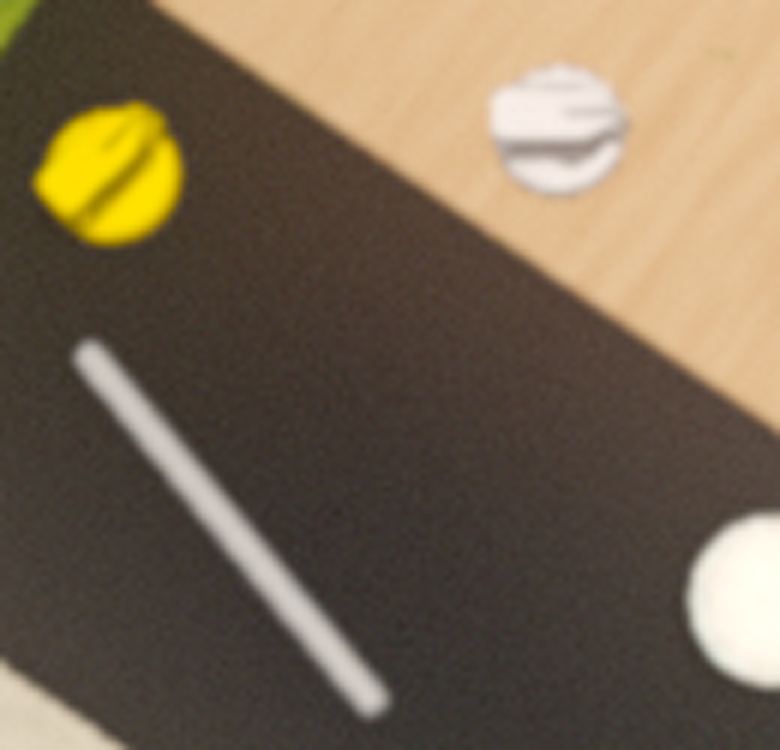

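View pics/sring.png

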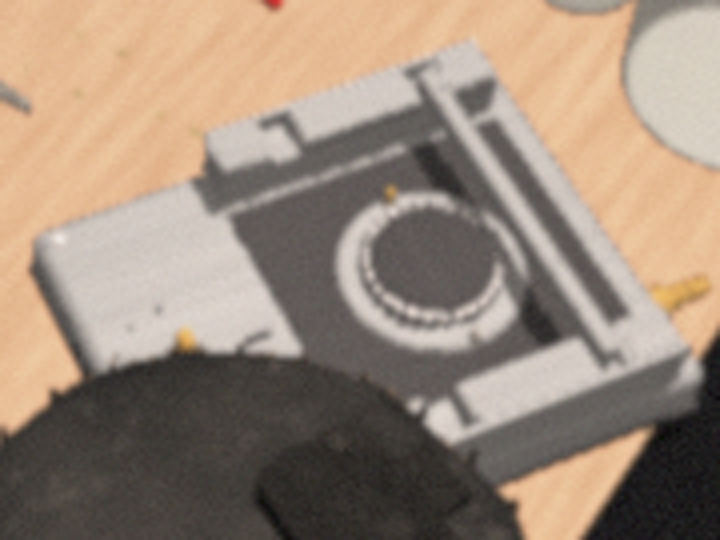

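View pics/sleft.png

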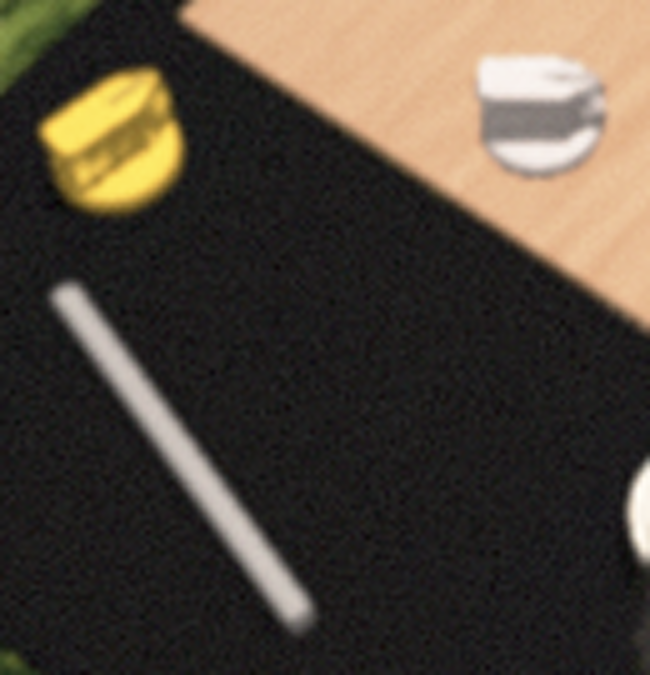

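```bash
cat >> h.py <<'E'
def tri(a,b):
    f=lambda n,uv:(back(n,uv,0),np.array(imaging.camera_model(n)["extrinsics"])[:3,3])
    A=[];B=[]
    for n,uv in(("top",a),("side",b)):
        p,o=f(n,uv);d=(p-o)/np.linalg.norm(p-o);M=np.eye(3)-np.outer(d,d);A.append(M);B.append(M@o)
    return np.linalg.lstsq(np.vstack(A),np.hstack(B),rcond=None)[0]
E
python3 - <<'E'
from h import *
r=np.round
print("kettle",r(tri((370,410),(355,350)),3), r(tri((397,409),(385,328)),3))
T=lambda u,v:(310+u/5,185+v/5); L=lambda u,v:(180+u/6,215+v/6)
S=lambda u,v:(295+u/4,195+v/4); SL=lambda u,v:(145+u/5,230+v/5)
# bar ends tops z=.014
a=back("top",L(90,347),.014);b=back("top",L(372,705),.014);print("bar top",r(a,4),r(b,4),r((a+b)/2,4),np.linalg.norm(a-b),np.degrees(np.arctan2(*(a-b)[[1,0]])))
a=back("side",SL(68,292),.014);b=back("side",SL(298,616),.014);print("bar side",r(a,4),r(b,4),r((a+b)/2,4),np.linalg.norm(a-b),np.degrees(np.arctan2(*(a-b)[[1,0]])))
# ring
print("stem",r(tri(T(218,440),S(187,334)),4), r(back("top",T(218,440),.069),4))
c=[T(48,297),T(235,690)];p=[back("top",q,.044) for q in c];print("deck front corners",r(p,4),np.linalg.norm(p[0]-p[1]))
c=[T(545,50),T(757,440)];p=[back("top",q,.044) for q in c];print("back corners@.044",r(p,4),np.linalg.norm(p[0]-p[1]))
print("fixed bar ends", r([back("top",T(480,95),.08),back("top",T(660,460),.08)],4))
print("mark",r([back("top",T(278,421),.044),back("top",T(308,407),.044)],4))
E
```

```text
kettle [ 0.333 -0.09   0.324] [ 0.342 -0.123  0.369]
bar top [0.5725 0.2864 0.014 ] [0.4467 0.1687 0.014 ] [0.5096 0.2276 0.014 ] 0.1722631718537175 43.0918347083553
bar side [0.5682 0.2844 0.014 ] [0.4438 0.1663 0.014 ] [0.506  0.2254 0.014 ] 0.17155773377885272 43.51576810114321
stem [ 0.5841 -0.0676  0.0724] [ 0.5845 -0.0672  0.069 ]
deck front corners [[ 0.6476  0.0092  0.044 ]
 [ 0.4805 -0.0807  0.044 ]] 0.1897824047304236
back corners@.044 [[ 0.7742 -0.209   0.044 ]
 [ 0.6011 -0.3057  0.044 ]] 0.19830292376964587
fixed bar ends [[ 0.7406 -0.1741  0.08  ]
 [ 0.5846 -0.2543  0.08  ]]
mark [[ 0.5981 -0.0944  0.044 ]
 [ 0.605  -0.1073  0.044 ]]
```

```bash
python3 - <<'E'
from h import *
im=cv2.imread("pics/top0.png")[:,:,::-1]
a=im[218:258,252:296];b=cv2.imread("pics/side0.png")[232:272,232:276,::-1]
g=np.hstack([cv2.resize(x,None,fx=9,fy=9,interpolation=cv2.INTER_CUBIC) for x in(a,b)])
cv2.imwrite("pics/kn.png",g[:,:,::-1])
from scipy.optimize import least_squares
T=lambda u,v:(310+u/5,185+v/5);S=lambda u,v:(295+u/4,195+v/4)
obs=[("top",T(218,440),(-90,0,69)),("side",S(187,334),(-90,0,69)),
("top",T(480,95),(77.5,88,80)),("top",T(660,460),(77.5,-88,80)),
("side",S(428,82),(77.5,88,80)),("side",S(612,358),(77.5,-88,80)),
("top",T(48,297),(-129,99,44)),("top",T(235,690),(-129,-99,44)),("side",S(40,243),(-129,99,44))]
def W(p,q):
    c,s=np.cos(p[2]),np.sin(p[2]);q=np.array(q)/1000
    return np.array([p[0]+c*q[0]-s*q[1],p[1]+s*q[0]+c*q[1],q[2]])
for cams in(("top",),("side",),("top","side")):
    o=[x for x in obs if x[0] in cams]
    f=lambda p:np.concatenate([proj(n,W(p,q))-uv for n,uv,q in o])
    s=least_squares(f,[.626,-.147,-1.08]);print(cams,np.round(s.x,4),np.degrees(s.x[2]),np.round(s.fun.reshape(-1,2),1).tolist())
    print(W(s.x,(-2.5,0,73)),W(s.x,(-90,0,69)))
E
```

```text
('top',) [ 0.626  -0.1474 -1.0768] -61.69866608223126 [[0.4, 0.6], [-0.1, 0.2], [1.4, -0.2], [-1.7, -2.0], [-0.1, 1.3]]
[ 0.62480189 -0.14515344  0.073     ] [ 0.58331738 -0.06811264  0.069     ]
('side',) [ 0.6239 -0.1496 -1.0889] -62.386641649852145 [[0.8, 2.0], [0.2, -1.3], [0.7, 0.6], [-1.8, -1.9]]
[ 0.62278508 -0.14736558  0.073     ] [ 0.5822286  -0.06983222  0.069     ]
('top', 'side') [ 0.625  -0.1486 -1.0837] -62.08956552681071 [[0.9, 0.8], [0.4, 1.6], [0.8, 0.7], [1.9, 0.6], [-0.6, -1.8], [0.2, -0.2], [-1.0, -2.0], [0.1, 1.6], [-2.4, -2.0]]
[ 0.62385623 -0.14641046  0.073     ] [ 0.58289829 -0.06908842  0.069     ]
```

View pics/kn.png

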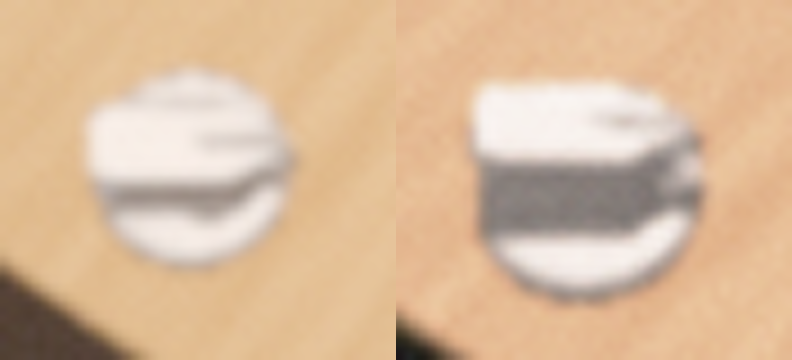

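The knob enlargement shows the skirt centre near (190,170) in the left panel, with the grip bar horizontal and the nose pointing right to (295,158), so knob yaw is about -88°. Ring yaw is about -62°. The bar's long axis is at about 43°. Next I'll move over the bar.

Emit:
play_rows(series=[[[85,-30,41,0,0,0,0],[85,-30,41,0,0,0,0],[85,-30,41,0,0,0,0],[85,-30,41,0,0,0,0],[85,-30,41,0,0,0,0],[85,-30,41,0,0,0,0],[85,-30,41,0,0,0,0],[85,-30,41,0,0,0,0],[85,-30,41,0,0,0,0],[85,-30,42,0,0,0,0]]])

```text
t: 1.1
eef_pos: [0.5033, 0.2326, 0.2312]
tcp_rot: [[0.313, 0.95, -0.0], [0.95, -0.313, -0.0], [-0.0, -0.0, -1.0]]
force: [1.8, 0.7, 0.6]
grip_width: 0.992
```

Emit:
play_rows(series=[[[60,0,0,0,0,0,0.148],[60,0,0,0,0,0,0.148],[60,0,0,0,0,0,0.148],[60,0,0,0,0,0,0.148],[60,0,0,0,0,0,0.148],[60,0,0,0,0,0,0.148],[60,0,0,0,0,0,0.148],[60,0,0,0,0,0,0.148],[60,0,0,0,0,0,0.148],[60,0,0,0,0,0,0.148],[60,0,0,0,0,0,0.148],[60,0,0,0,0,0,0.148]]])

```text
t: 2.3
eef_pos: [0.5023, 0.2344, 0.2309]
tcp_rot: [[0.863, -0.506, -0.001], [-0.506, -0.863, -0.0], [-0.0, 0.001, -1.0]]
force: [0.3, 0.1, 0.1]
grip_width: 0.701
```

Emit:
play_rows(series=[[[60,0,0,0,0,0,0.146],[60,0,0,0,0,0,0.146],[60,0,0,0,0,0,0]]])

```text
t: 2.6
eef_pos: [0.5023, 0.2345, 0.2309]
tcp_rot: [[0.684, -0.729, -0.001], [-0.729, -0.684, -0.001], [0.0, 0.001, -1.0]]
force: [-0.2, -1.0, 0.4]
grip_width: 0.701
```

```bash
cat >> h.py <<'E'
def st():
    s=telemetry.read_state();R=np.array(s["tcp_rot"])
    print("t",s["t"],"p",np.round(s["eef_pos"],4),"q",np.round(s["qpos"],3),"F",np.round(s["force"],1),"xyaw %.2f"%np.degrees(np.arctan2(R[1,0],R[0,0])),"z",np.round(R[:,2],3),"g",s["grip_width"])
    return s
def snap(n,fn):
    im=imaging.snapshot(n);cv2.imwrite("pics/"+fn,im[:,:,::-1]);return im
E
python3 - <<'E'
from h import *
snap("top","t1.png");snap("side","s1.png");st()
print(proj("top",[.508,.2265,.23]))
L=lambda u,v:(252+u/9,218+v/9);S=lambda u,v:(232+(u-396)/9,232+v/9)
print("skirt",back("top",L(190,170),.004),back("side",S(580,215),.006));print("nose",back("top",L(295,158),.022),back("side",S(700,165),.022))
f=lambda n,a,b:np.degrees(np.arctan2(*(back(n,b,.036)-back(n,a,.036))[[1,0]]))
print(f("top",L(95,183),L(225,188)),f("side",S(480,160),S(645,160)))
E
```

```text
t 2.7 p [0.5024 0.2345 0.2311] q [-1.021  0.31   0.586  1.877 -0.2    1.013 -1.163] F [ 1.5 -0.  -0.3] xyaw -46.52 z [-0. -0. -1.] g 0.7081292540630729
[194.93539335 292.85878142]
skirt [0.66725612 0.11738535 0.004     ] [0.66413935 0.11720449 0.006     ]
nose [0.66800444 0.08927808 0.022     ] [0.66915411 0.08902039 0.022     ]
-89.01197268035534 -85.22946422157129
```

View pics/t1.png

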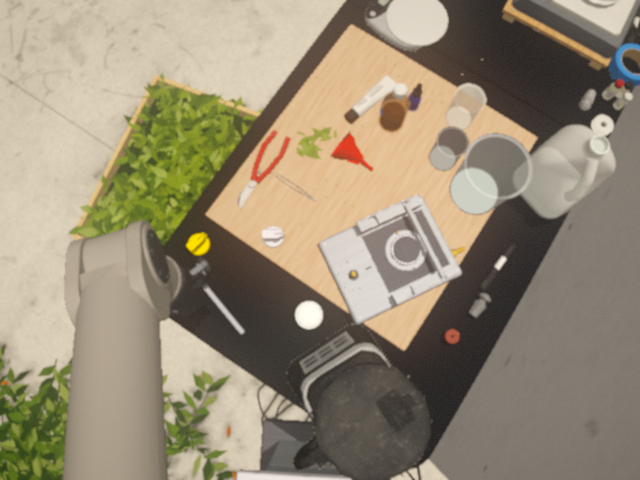

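View pics/s1.png

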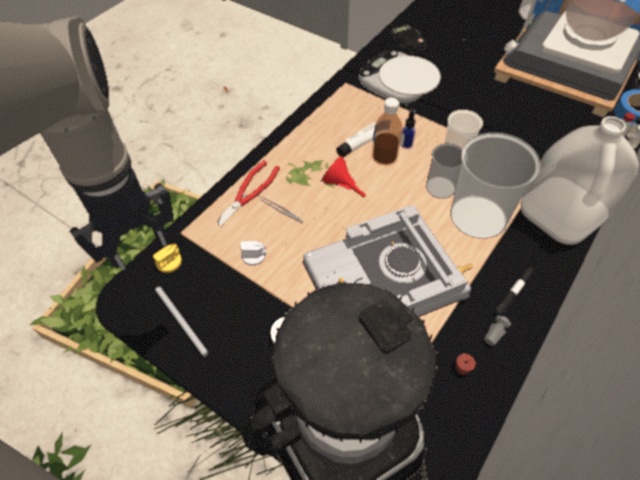

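The gripper is above the bar area, with its tip at about (195,290) in the top view. The elbow stays to the left, clear of the tall kettle-like object. Now descending.

Emit:
play_rows(series=[[[60,10,1,45,0,0,0],[60,0,0,45,0,0,0],[60,0,0,45,0,0,0],[60,0,0,40,0,0,0],[60,0,0,20,0,0,0],[60,0,0,10,0,0,0],[60,0,0,0,0,0,0]]])

```text
t: 3.4
eef_pos: [0.5083, 0.2262, 0.0254]
tcp_rot: [[0.686, -0.727, -0.002], [-0.727, -0.686, -0.001], [-0.001, 0.002, -1.0]]
force: [-0.1, 0.4, -0.4]
grip_width: 0.705
```

```bash
python3 - <<'E'
from h import *
a=snap("side","s2.png");b=snap("top","t2.png");st()
crop(a,120,220,120,150,4,"pics/s2c.png")
crop(b,150,240,120,110,5,"pics/t2c.png")
E
```

```text
t 3.5 p [0.5096 0.2268 0.0273] q [-0.858  0.605  0.428  2.007 -0.422  0.614 -0.963] F [0.2 0.5 0.3] xyaw -46.71 z [ 0.001  0.001 -1.   ] g 0.7015849658512117
```

View pics/s2c.png

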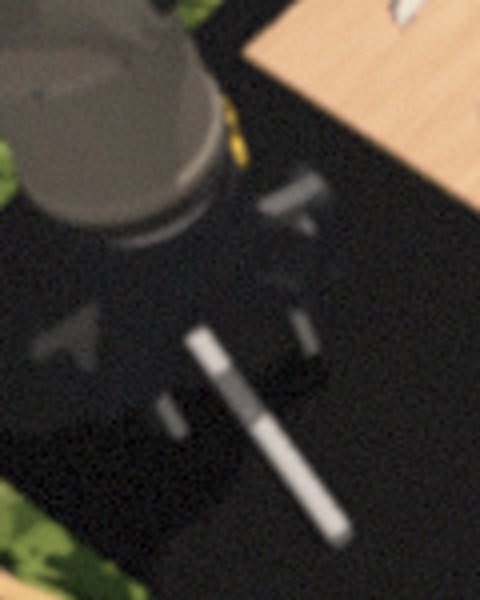

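View pics/t2c.png

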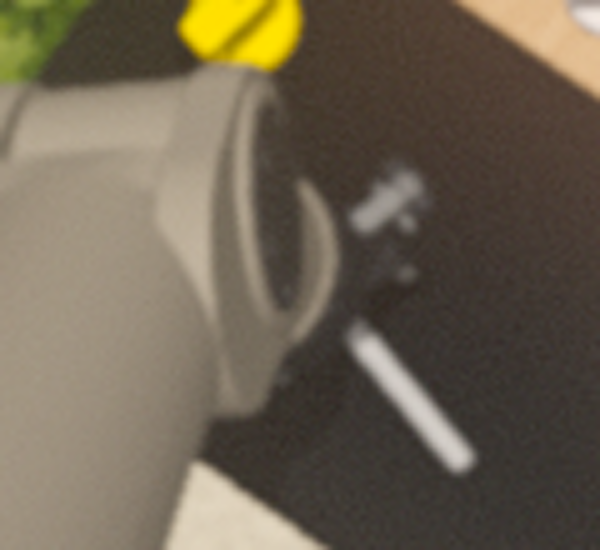

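The side crop shows the bar lying between the two pads at about (235,390). Next I'll go down and close.

Emit:
play_rows(series=[[[60,0,0,12,0,0,0],[60,0,0,8,0,0,0],[60,0,0,2,0,0,0],[60,0,0,0,0,0,0]]])

```text
t: 3.9
eef_pos: [0.5085, 0.2264, 0.0039]
tcp_rot: [[0.685, -0.728, -0.001], [-0.728, -0.685, -0.0], [-0.0, 0.001, -1.0]]
force: [-1.1, -0.8, 0.6]
grip_width: 0.702
```

Emit:
play_rows(series=[[[0,0,0,0,0,0,0],[0,0,0,0,0,0,0],[0,0,0,0,0,0,0],[0,0,0,0,0,0,0],[0,0,0,0,0,0,0],[0,0,0,0,0,0,0],[0,0,0,0,0,0,0]]])

```text
t: 4.6
eef_pos: [0.5089, 0.2267, 0.0047]
tcp_rot: [[0.685, -0.728, 0.0], [-0.728, -0.685, 0.0], [-0.0, -0.0, -1.0]]
force: [-1.3, -0.7, 5.3]
grip_width: 0.094
```

Emit:
play_rows(series=[[[0,0,0,-5,0,0,0],[0,0,0,-35,0,0,0],[0,0,0,-50,0,0,0],[0,0,0,-50,0,0,0],[0,0,0,-40,0,0,0],[0,0,0,0,0,0,0],[0,0,0,0,0,0,0]]])

```text
t: 5.3
eef_pos: [0.5087, 0.2268, 0.1848]
tcp_rot: [[0.685, -0.728, 0.001], [-0.728, -0.685, 0.001], [-0.0, -0.002, -1.0]]
force: [0.4, 0.3, -3.0]
grip_width: 0.09
```

```bash
python3 - <<'E'
from h import *
a=snap("side","s3.png");b=snap("top","t3.png");st()
E
```

```text
t 5.4 p [0.5075 0.2262 0.1828] q [-0.99   0.377  0.581  1.921 -0.257  0.92  -1.099] F [ 0.5 -0.3 -2.7] xyaw -46.74 z [-0.002 -0.001 -1.   ] g 0.09167003994418234
```

View pics/s3.png

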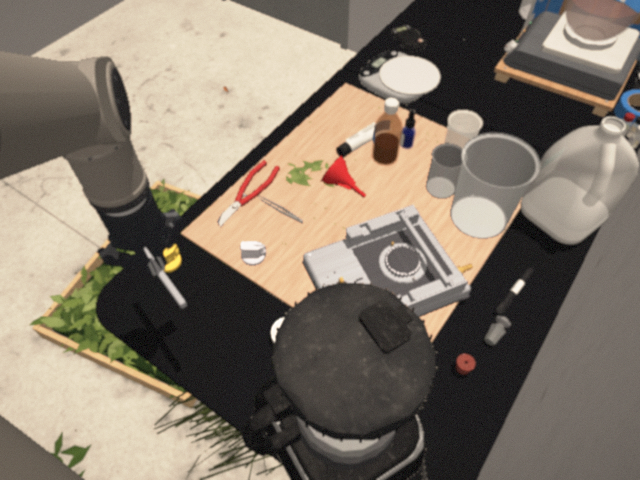

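View pics/t3.png

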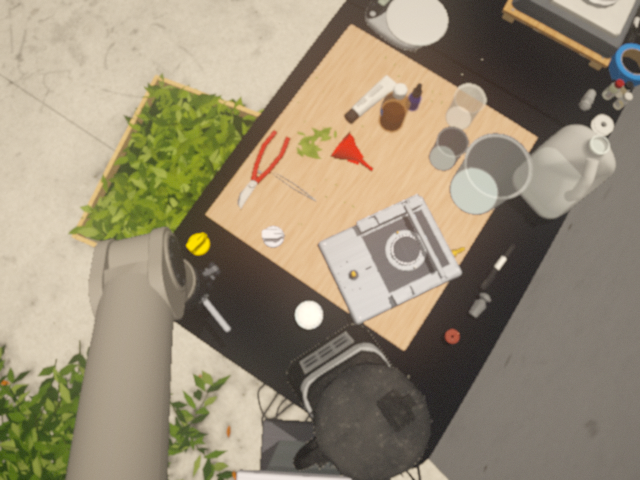

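The bar is lifted, held by the pads in both views. Going half-way towards the ring, then checking again.

Emit:
play_rows(series=[[[0,35,17,0,0,0,0],[0,35,17,0,0,0,0],[0,35,17,0,0,0,0],[0,35,17,0,0,0,0],[0,35,17,0,0,0,0],[0,0,0,0,0,0,0.134],[0,0,0,0,0,0,0.134],[0,0,0,0,0,0,0]]])

```text
t: 6.2
eef_pos: [0.5656, 0.0402, 0.1823]
tcp_rot: [[0.466, -0.885, -0.004], [-0.885, -0.466, -0.002], [-0.0, 0.004, -1.0]]
force: [-0.7, -0.4, -1.8]
grip_width: 0.089
```

```bash
python3 - <<'E'
from h import *
a=snap("side","s4.png");b=snap("top","t4.png");st()
cv2.imwrite("pics/b4.png",cv2.resize(np.hstack([a,b])[:,:,::-1],(800,300)))
E
```

```text
t 6.3 p [0.5659 0.041  0.1829] q [-0.708  0.419  0.682  1.899 -0.322  0.938 -0.954] F [ 0.8 -0.6 -1.7] xyaw -61.89 z [-0.003 -0.001 -1.   ] g 0.09507297830684062
```

View pics/b4.png

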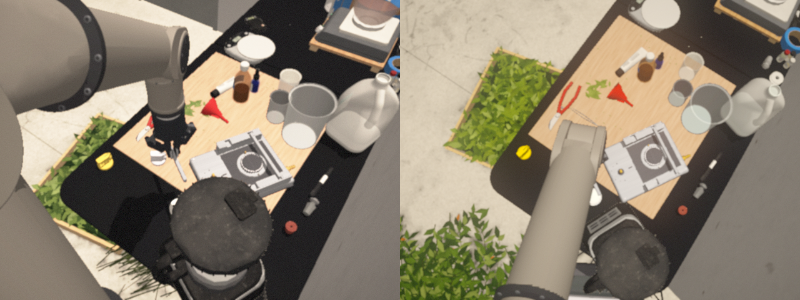

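Emit:
play_rows(series=[[[0,38,7,0,0,0,0],[0,38,7,0,0,0,0],[0,38,7,0,0,0,0],[0,38,7,0,0,0,0],[0,40,8,0,0,0,0],[0,0,0,0,0,0,0],[0,0,0,0,0,0,0]]])

```text
t: 7.0
eef_pos: [0.6242, -0.1467, 0.1835]
tcp_rot: [[0.468, -0.884, -0.001], [-0.884, -0.468, -0.0], [-0.001, 0.001, -1.0]]
force: [-0.2, 0.8, -2.5]
grip_width: 0.092
```

```bash
python3 - <<'E'
from h import *
a=snap("side","s5.png");b=snap("top","t5.png");st()
cv2.imwrite("pics/b5.png",cv2.resize(np.hstack([a,b])[:,:,::-1],(800,300)))
E
```

```text
t 7.1 p [ 0.6245 -0.144   0.1836] q [-0.34   0.544  0.667  1.721 -0.387  1.014 -0.615] F [-0.3 -0.1 -1.6] xyaw -61.93 z [-0.001  0.001 -1.   ] g 0.09298454255131373
```

View pics/b5.png

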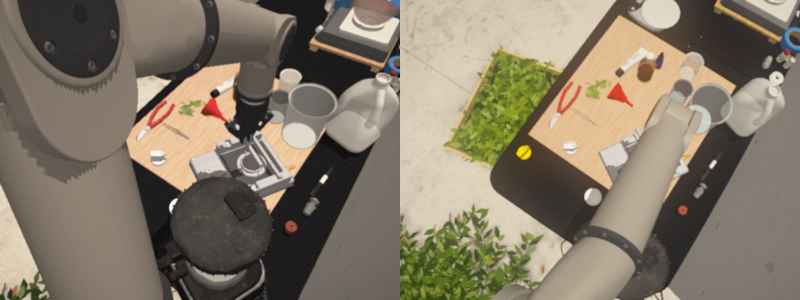

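```bash
python3 - <<'E'
from h import *
print(tri((333,405),(320,60)),tri((370,345),(400,50)), "wrist",tri((440,200),(455,45)))
m=imaging.camera_model("side"); 
a=cv2.imread("pics/s5.png")[:,:,::-1];crop(a,340,170,150,160,4,"pics/s5c.png")
E
```

```text
[ 0.37682727 -0.03520517  0.67190766] [ 0.42987725 -0.07946337  0.64550735] wrist [ 0.61505298 -0.16337932  0.53026996]
```

View pics/s5c.png

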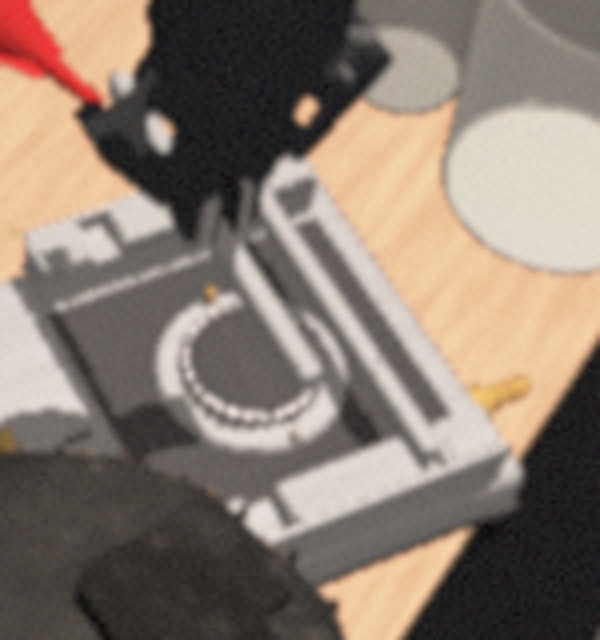

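Side crop: the bar is above the ring, its near end at about (310,372), parallel to the fixed bar. Lowering to just above the cheeks.

Emit:
play_rows(series=[[[0,0,0,30,0,0,0],[0,0,0,30,0,0,0],[0,0,0,23,0,0,0],[0,0,0,8,0,0,0],[0,0,0,0,0,0,0],[0,0,0,0,0,0,0]]])

```text
t: 7.7
eef_pos: [0.6255, -0.1453, 0.0944]
tcp_rot: [[0.469, -0.883, 0.001], [-0.883, -0.469, -0.0], [0.001, -0.001, -1.0]]
force: [0.6, -1.4, -1.4]
grip_width: 0.094
```

```bash
python3 - <<'E'
from h import *
a=snap("side","s6.png");b=snap("top","t6.png");st()
crop(a,340,190,140,140,4,"pics/s6c.png")
crop(b,310,185,160,145,5,"pics/t6c.png")
E
```

```text
t 7.8 p [ 0.6258 -0.1457  0.0948] q [-0.289  0.647  0.6    1.78  -0.467  0.858 -0.555] F [ 0.   0.1 -1.4] xyaw -62.08 z [ 0.002 -0.    -1.   ] g 0.09764400371483871
```

View pics/s6c.png

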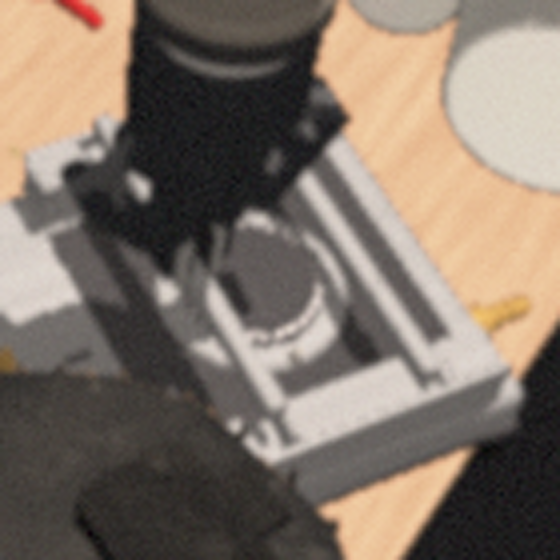

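View pics/t6c.png

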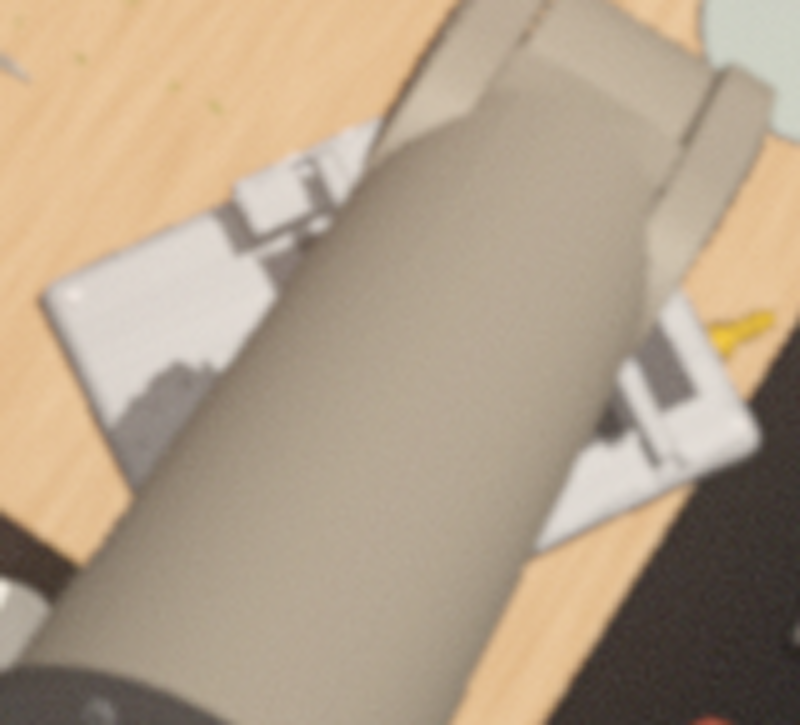

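```bash
cat > ov.py <<'E'
from h import *
RP=(.625,-.1486,-1.0837)
def W(q,p=RP):
    c,s=np.cos(p[2]),np.sin(p[2]);q=np.array(q)/1000
    return np.array([p[0]+c*q[0]-s*q[1],p[1]+s*q[0]+c*q[1],q[2]])
def box(x,y,z,hx=5,hy=88): return [W((x+a*hx,y+b*hy,z)) for a,b in((1,1),(1,-1),(-1,-1),(-1,1))]
def draw(fn,n,x,y,s,polys,out,w=140,h=140):
    im=cv2.imread("pics/"+fn)[y:y+h,x:x+w];im=cv2.resize(im,None,fx=s,fy=s,interpolation=cv2.INTER_CUBIC)
    for P,c in polys:
        q=np.array([(proj(n,p)-[x,y]+.5)*s-.5 for p in P]);cv2.polylines(im,[np.int32(q*8)],True,c,1,cv2.LINE_AA,3)
    cv2.imwrite("pics/"+out,im)
E
python3 - <<'E'
from ov import *
c,s=np.cos(RP[2]),np.sin(RP[2]);d=np.array([.6257-RP[0],-.1455-RP[1]]);x,y=(c*d[0]+s*d[1])*1000,(-s*d[0]+c*d[1])*1000;print(x,y)
P=[(box(x,y,104),(0,255,0)),(box(77.5,0,80),(255,0,0)),(box(-2.5,86,76,10,12),(0,0,255)),(box(-2.5,-86,76,10,12),(0,0,255)),(box(77.5,-86,76,10,12),(0,0,255))]
draw("s6.png","side",340,190,5,P,"o6.png")
draw("side0.png","side",340,190,5,P[1:],"o6b.png")
E
```

```text
-2.4118132796166396 2.0695788712356427
```

View pics/o6.png

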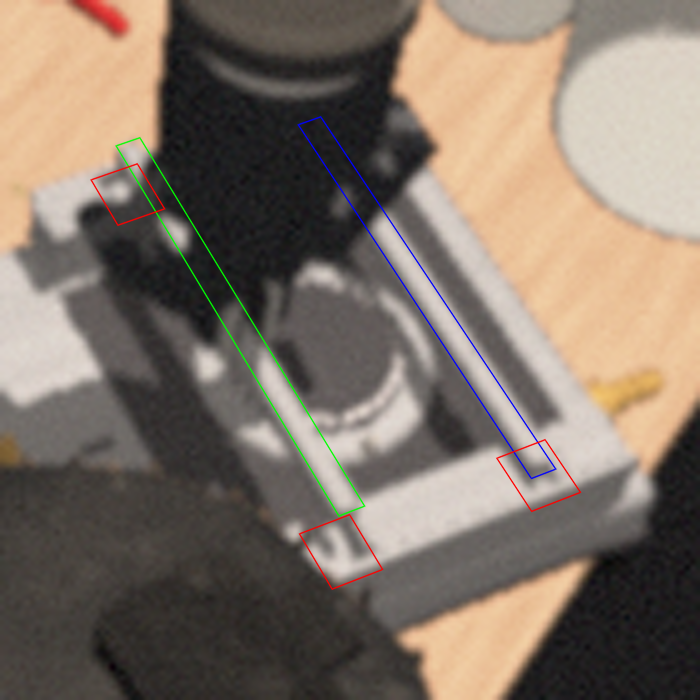

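View pics/o6b.png

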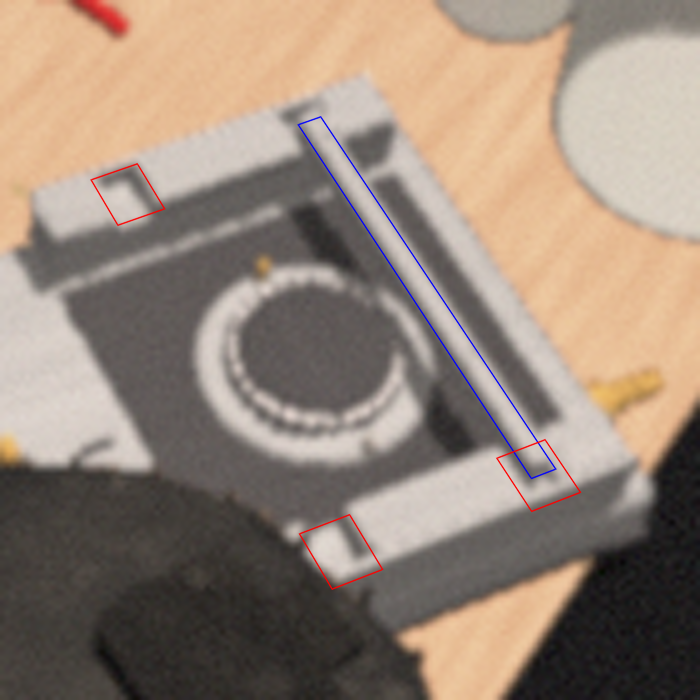

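The overlay agrees with the image: the notches lie on the red boxes and the held bar on the green one, to within about 1–2 mm. I'll shift slightly (+1 along ring x, -2 along ring y) and lower.

Emit:
play_rows(series=[[[0,1,2,8,0,0,0],[0,0,0,6,0,0,0],[0,0,0,4,0,0,0],[0,0,0,0,0,0,0]]])

```text
t: 8.2
eef_pos: [0.6236, -0.1471, 0.0771]
tcp_rot: [[0.468, -0.884, 0.0], [-0.884, -0.468, 0.002], [-0.002, -0.001, -1.0]]
force: [-6.6, 4.8, 18.9]
grip_width: 0.094
```

Emit:
play_rows(series=[[[0,0,0,3,0,0,0],[0,0,0,2,0,0,0],[0,0,0,0,0,0,0]]])

```text
t: 8.5
eef_pos: [0.6237, -0.1471, 0.0769]
tcp_rot: [[0.467, -0.884, 0.001], [-0.884, -0.467, 0.005], [-0.004, -0.004, -1.0]]
force: [-21.1, 10.6, 57.3]
grip_width: 0.092
```

Emit:
play_rows(series=[[[0,0,0,-6,0,0,0],[0,0,0,-6,0,0,0],[0,0,0,0,0,0,0]]])

```text
t: 8.8
eef_pos: [0.6234, -0.1472, 0.0824]
tcp_rot: [[0.468, -0.884, -0.0], [-0.884, -0.468, 0.0], [-0.001, -0.0, -1.0]]
force: [-1.4, 2.0, -1.5]
grip_width: 0.092
```

```bash
python3 - <<'E'
from ov import *
snap("side","s7.png");s=st()
e=s["eef_pos"]
c,sn=np.cos(RP[2]),np.sin(RP[2]);d=np.array([e[0]-RP[0],e[1]-RP[1]]);x,y=(c*d[0]+sn*d[1])*1000,(-sn*d[0]+c*d[1])*1000;print(x,y)
P=[(box(x,y,1000*e[2]+9.3),(0,255,0))]
draw("s7.png","side",340,195,6,P,"o7.png",130,100)
draw("s7.png","side",340,195,6,[],"o7b.png",130,100)
E
```

```text
t 8.85 p [ 0.6233 -0.1472  0.0819] q [-0.279  0.662  0.589  1.788 -0.477  0.838 -0.544] F [-0.5  1.4 -0.5] xyaw -62.09 z [-0.001  0.    -1.   ] g 0.09323680971564313
-2.028524684908218 -0.831055406992387
```

View pics/o7.png

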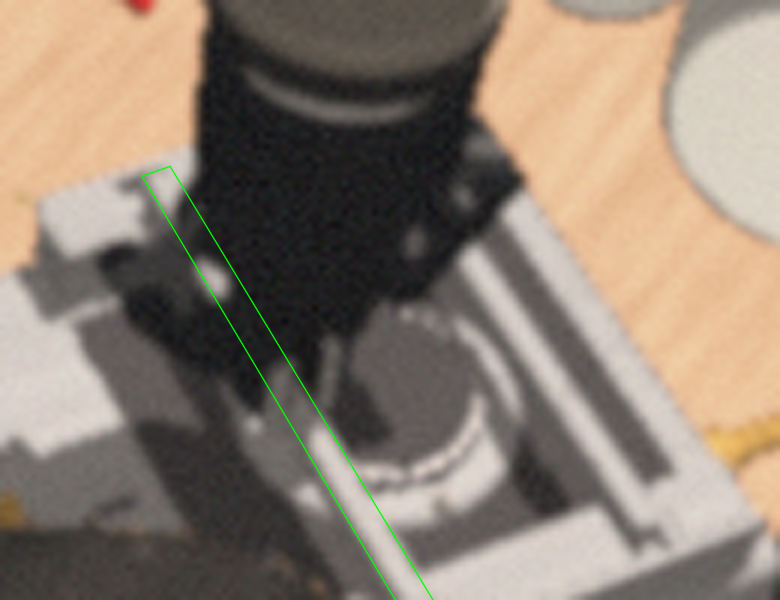

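View pics/o7b.png

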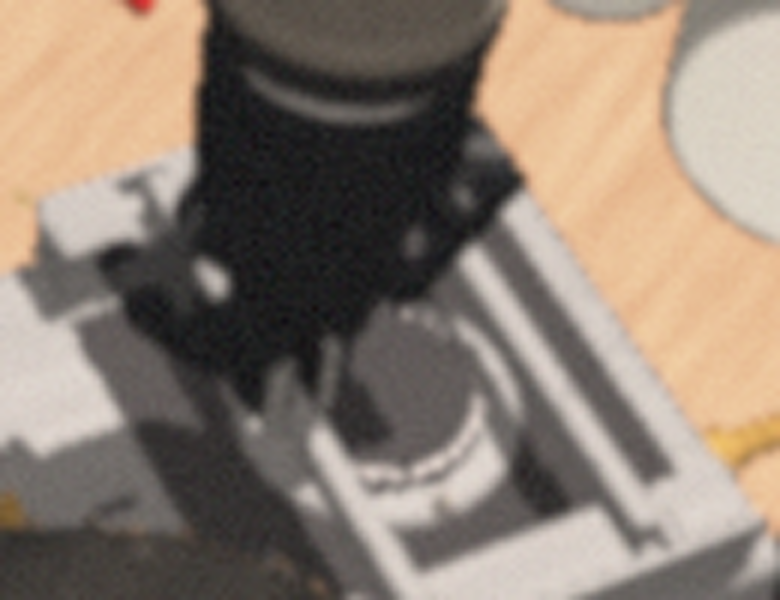

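```bash
python3 - <<'E'
from ov import *
x,y=-2.03,-.83
P=[(box(x,y,82+9.3),(0,255,0)),(box(-2.5,86,76,10,12),(0,0,255)),(box(-2.5,-86,76,10,12),(0,0,255))]
draw("s7.png","side",380,270,10,P,"a.png",50,55)
draw("s7.png","side",345,205,10,P,"b.png",50,55)
a=[cv2.imread("pics/"+f) for f in("a.png","b.png")]
draw("s7.png","side",380,270,10,[],"a.png",50,55)
c=cv2.imread("pics/a.png")
cv2.imwrite("pics/o8.png",cv2.resize(np.hstack(a+[c]),(800,293)))
E
```

```text
(no output)
```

View pics/o8.png

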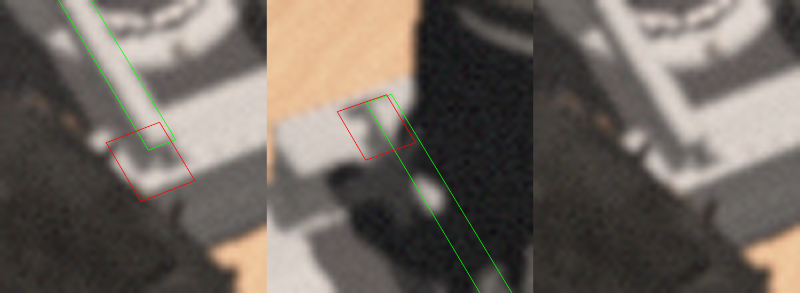

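Emit:
play_rows(series=[[[0,-2,-1,0,0,0,0],[0,0,0,3,0,0,0],[0,0,0,3,0,0,0],[0,0,0,0,0,0,0]]])

```text
t: 9.25
eef_pos: [0.6235, -0.1455, 0.0772]
tcp_rot: [[0.467, -0.884, 0.0], [-0.884, -0.467, 0.001], [-0.001, -0.0, -1.0]]
force: [-4.3, 2.9, 10.4]
grip_width: 0.094
```

```bash
python3 - <<'E'
from h import *
s=st();print(s["wrist_torque"])
E
```

```text
t 9.25 p [ 0.6235 -0.1455  0.0772] q [-0.278  0.667  0.585  1.791 -0.483  0.83  -0.543] F [-4.3  2.9 10.4] xyaw -62.13 z [ 0.     0.001 -1.   ] g 0.09418652106486304
[0.55165844 0.93666621 0.06146093]
```

Emit:
play_rows(series=[[[0,-1,0,-1,0,0,0],[0,-1,0,1,0,0,0],[0,0,0,1,0,0,0],[0,0,0,1,0,0,0],[0,0,0,0,0,0,0]]])

```text
t: 9.75
eef_pos: [0.6231, -0.1448, 0.0771]
tcp_rot: [[0.467, -0.884, 0.002], [-0.884, -0.467, 0.0], [0.001, -0.002, -1.0]]
force: [-8.1, 1.1, 24.8]
grip_width: 0.089
```

```bash
python3 - <<'E'
from ov import *
snap("side","s9.png");s=st();print(s["wrist_torque"])
draw("s9.png","side",380,270,10,[],"a.png",50,55)
draw("s9.png","side",345,205,10,[],"b.png",50,55)
draw("side0.png","side",380,270,10,[],"c.png",50,55)
a=[cv2.imread("pics/"+f) for f in("a.png","b.png","c.png")]
cv2.imwrite("pics/o9.png",cv2.resize(np.hstack(a),(800,293)))
E
```

```text
t 9.8 p [ 0.6231 -0.1448  0.0771] q [-0.281  0.666  0.585  1.794 -0.484  0.826 -0.544] F [-7.7  1.  23.6] xyaw -62.17 z [ 0.002  0.    -1.   ] g 0.0913471225223806
[0.46702817 1.70174127 0.02038408]
```

View pics/o9.png

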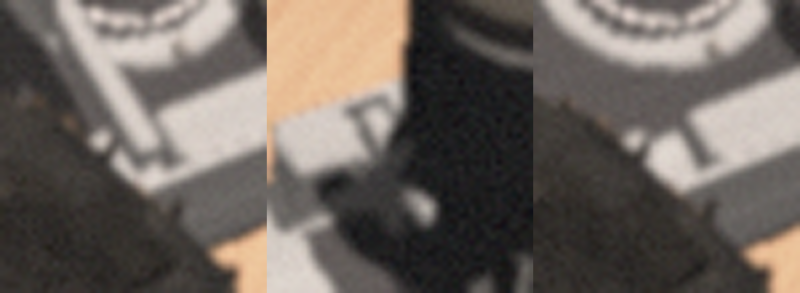

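The near-end crop shows the bar inside the notch, with the notch's back wall visible to its right. The stop is flat at TCP z of about 0.077 whatever the x. That means the ring stands on a board about 6 mm thick, so the bar is on the notch floor. I'll check the fit with a board offset, then release.

Emit:
play_rows(series=[[[0,0.5,0,-1,0,0,0],[0,0.5,0,-0.5,0,0,0],[0,0,0,0,0,0,0],[40,0,0,0,0,0,0],[40,0,0,0,0,0,0],[40,0,0,0,0,0,0],[40,0,0,0,0,0,0]]])

```text
t: 10.5
eef_pos: [0.6228, -0.1444, 0.0754]
tcp_rot: [[0.468, -0.884, -0.0], [-0.884, -0.468, -0.0], [-0.0, 0.0, -1.0]]
force: [-0.1, -0.1, 0.0]
grip_width: 0.471
```

Emit:
play_rows(series=[[[40,0,0,-10,0,0,0],[40,0,0,-30,0,0,0],[40,0,0,-40,0,0,0],[40,0,0,-40,0,0,0],[40,0,0,-20,0,0,0]]])

```text
t: 11.0
eef_pos: [0.6243, -0.1455, 0.2203]
tcp_rot: [[0.467, -0.884, 0.005], [-0.884, -0.467, -0.001], [0.003, -0.004, -1.0]]
force: [-0.4, 0.9, -0.5]
grip_width: 0.469
```

```bash
python3 - <<'E'
from h import *
a=snap("side","s10.png");st()
crop(a,300,190,180,140,4,"pics/s10c.png")
from scipy.optimize import least_squares
T=lambda u,v:(310+u/5,185+v/5);S=lambda u,v:(295+u/4,195+v/4)
obs=[("top",T(218,440),(-90,0,69)),("side",S(187,334),(-90,0,69)),
("top",T(480,95),(77.5,88,80)),("top",T(660,460),(77.5,-88,80)),
("side",S(428,82),(77.5,88,80)),("side",S(612,358),(77.5,-88,80)),
("top",T(48,297),(-129,99,44)),("top",T(235,690),(-129,-99,44)),("side",S(40,243),(-129,99,44))]
def W(p,q):
    c,s=np.cos(p[2]),np.sin(p[2]);q=np.array(q)/1000
    return np.array([p[0]+c*q[0]-s*q[1],p[1]+s*q[0]+c*q[1],q[2]+p[3]])
f=lambda p:np.concatenate([proj(n,W(p,q))-uv for n,uv,q in obs])
s=least_squares(f,[.626,-.147,-1.08,0]);print(s.x,s.cost)
f2=lambda p:f(np.r_[p,.0062]);s=least_squares(f2,[.626,-.147,-1.08]);p=np.r_[s.x,.0062];print(s.x,s.cost,W(p,(-2.5,0,73)),W(p,(-90,0,69)),np.degrees(s.x[2]))
print(np.round(s.fun.reshape(-1,2),1).tolist())
E
```

```text
t 11.05 p [ 0.6255 -0.1458  0.2225] q [-0.361  0.502  0.696  1.69  -0.36   1.073 -0.638] F [0.7 0.4 2. ] xyaw -62.15 z [ 0.008 -0.001 -1.   ] g 0.47012410524129566
[ 0.62775016 -0.14919096 -1.08274644 -0.00715664] 11.410420106702542
[ 0.62266748 -0.14812442 -1.08448105] 24.872688989530996 [ 0.62149905 -0.14591426  0.0792    ] [ 0.58060404 -0.06855893  0.0752    ] -62.13618709508698
[[0.8, 1.4], [0.1, 0.9], [1.1, 1.0], [2.3, 1.3], [-0.4, -2.9], [0.7, -0.9], [-1.3, -1.6], [-0.1, 2.5], [-2.8, -2.9]]
```

View pics/s10c.png

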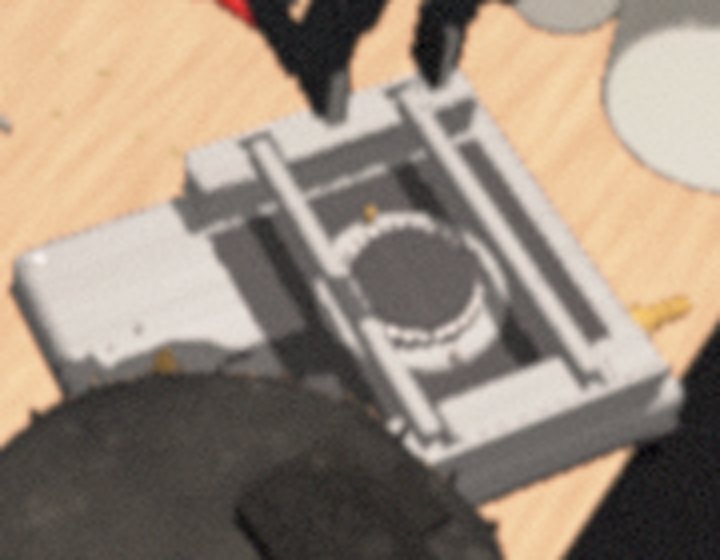

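The bar appears to be in both notches: left end at (258,140), right end (430,440). Moving the arm away to the knob so the top camera can confirm.

Emit:
play_rows(series=[[[60,-35,-27,0,0,0,0],[60,-35,-27,0,0,0,0],[60,-35,-27,0,0,0,0],[60,-36,-27,0,0,0,0],[60,-36,-26,0,0,0,0],[60,-36,-26,0,0,0,0],[60,0,0,0,0,0,-0.142],[60,0,0,0,0,0,-0.142],[60,0,0,0,0,0,-0.142],[60,0,0,0,0,0,-0.142]]])

```text
t: 12.05
eef_pos: [0.6647, 0.1186, 0.2161]
tcp_rot: [[0.873, -0.488, 0.0], [-0.488, -0.873, -0.0], [0.0, 0.0, -1.0]]
force: [-0.2, -0.6, -0.2]
grip_width: 0.698
```

Emit:
play_rows(series=[[[60,0,0,0,0,0,-0.142],[60,0,0,0,0,0,-0.142],[60,0,0,0,0,0,-0.142],[60,0,0,0,0,0,-0.142],[60,0,0,0,0,0,0]]])

```text
t: 12.55
eef_pos: [0.6647, 0.1183, 0.2162]
tcp_rot: [[0.999, 0.053, 0.0], [0.053, -0.999, 0.0], [0.0, -0.0, -1.0]]
force: [0.8, 0.2, 0.8]
grip_width: 0.7
```

```bash
python3 - <<'E'
from ov import *
a=snap("side","s11.png");b=snap("top","t11.png");st()
crop(b,310,185,160,145,5,"pics/t11c.png")
crop(a,330,195,150,140,5,"pics/s11c.png")
cv2.imwrite("pics/b11.png",cv2.resize(np.hstack([a,b])[:,:,::-1],(800,300)))
E
```

```text
t 12.65 p [0.6648 0.1184 0.2161] q [-0.536  0.511  0.385  1.59  -0.21   1.081 -0.048] F [-0.5 -0.  -0.2] xyaw 2.74 z [ 0.  0. -1.] g 0.6988073917088985
```

View pics/t11c.png

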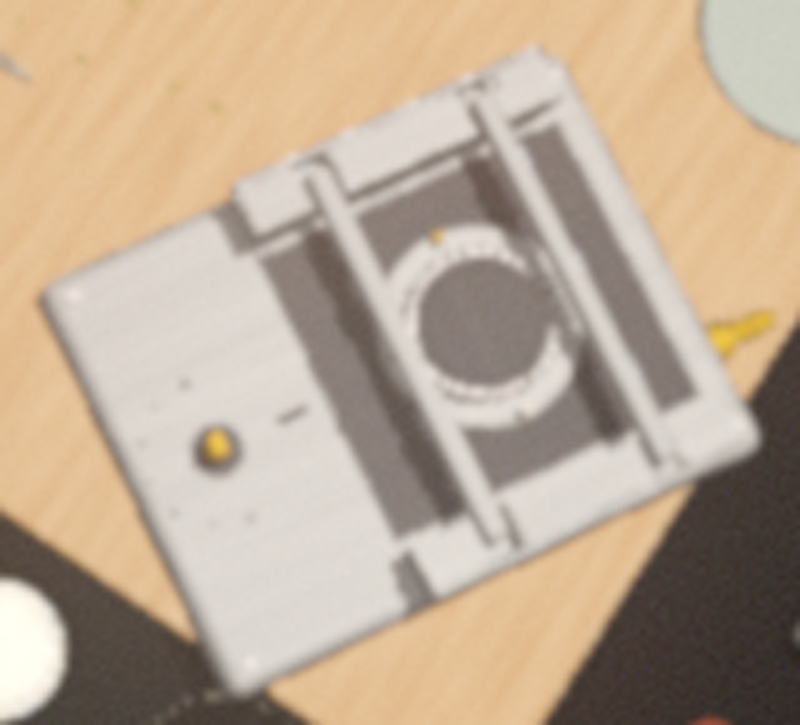

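View pics/s11c.png

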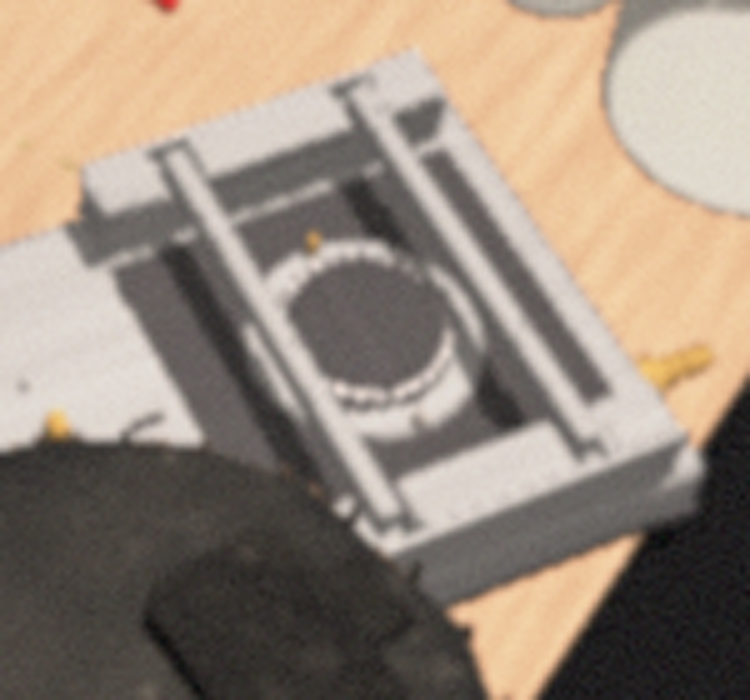

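View pics/b11.png

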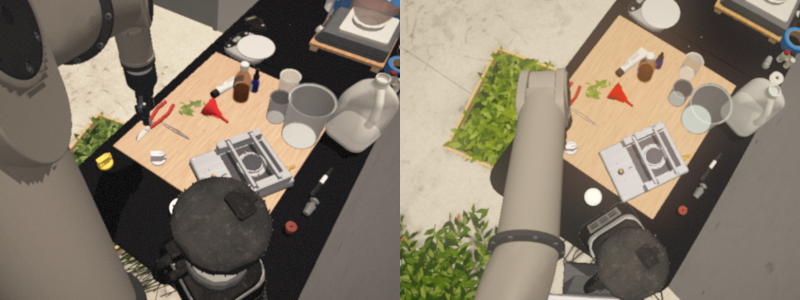

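Both views show the loose bar lying in both empty notches, parallel to the fixed one: (315,165) to (490,540) in the top crop, with notch walls visible beside its ends as on the fixed bar. Next, the knob.

Emit:
play_rows(series=[[[60,1,1.5,40,0,0,0],[60,0,0,40,0,0,0],[60,0,0,40,0,0,0],[60,0,0,20,0,0,0],[60,0,0,10,0,0,0],[60,0,0,0,0,0,0]]])

```text
t: 13.25
eef_pos: [0.6651, 0.1171, 0.0647]
tcp_rot: [[0.999, 0.05, -0.002], [0.05, -0.999, -0.001], [-0.002, 0.001, -1.0]]
force: [-0.2, -0.1, 0.1]
grip_width: 0.704
```

```bash
python3 - <<'E'
from ov import *
a=snap("side","s12.png");b=snap("top","t12.png");st()
crop(a,205,190,100,100,6,"pics/s12c.png")
crop(b,230,190,100,100,4,"pics/t12c.png")
E
```

```text
t 13.35 p [0.6668 0.1173 0.0671] q [-0.491  0.676  0.326  1.69  -0.278  0.82   0.009] F [ 0.1 -0.1  0.9] xyaw 2.92 z [ 0.002  0.    -1.   ] g 0.7045840246361289
```

View pics/s12c.png

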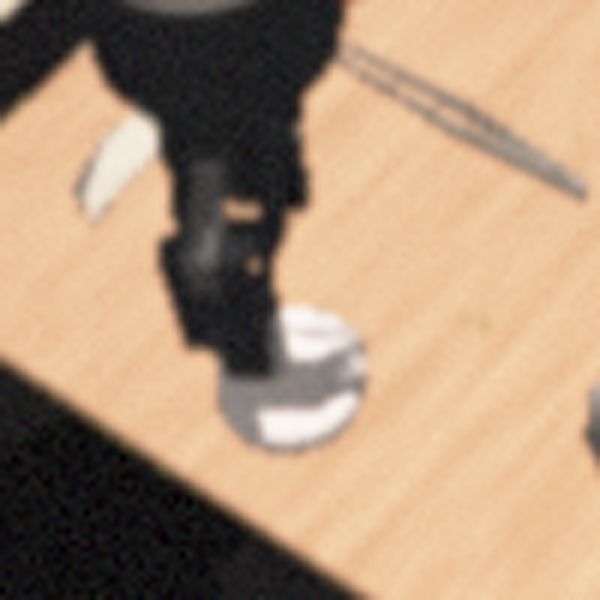

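View pics/t12c.png

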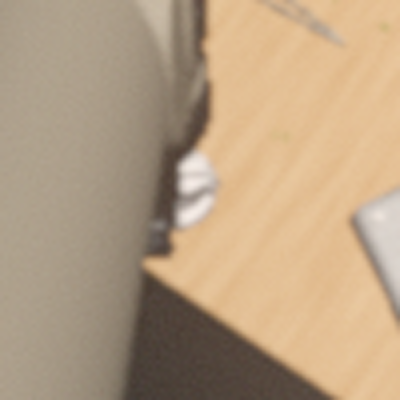

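```bash
python3 - <<'E'
from ov import *
f=lambda P:(proj("side",P)-[205,190]+.5)*6
print("near tip",f([.636,.1158,.072]),f([.636,.1268,.072]),f([.636,.1048,.072]),"tcp",f([.666,.1173,.066]))
for z in(0,.006):
  for x,y in((.666,.1168),(.663,.117)): print(z,x,"skirt centre",f([x,y,z+.009]),"R",f([x,y-.025,z+.009]),"nose",f([x,y-.0275,z+.022]),"tail top",f([x-.01,y+.022,z+.036]))
g=lambda P:(proj("top",P)-[230,190]+.5)*4
print("top near tip",g([.636,.1173,.072]),g([.636,.1063,.072]))
E
```

```text
near tip [254.33351415 354.56577835] [220.11528397 352.20826223] [288.59698918 356.92659927] tcp [267.62563327 289.45328916]
0 0.666 skirt centre [288.74905049 388.91937113] R [361.65951615 393.9903847 ] nose [365.45054124 372.63251315] tail top [209.01344732 363.04268341]
0 0.663 skirt centre [286.72522141 396.15904262] R [359.75257977 401.24894942] nose [363.530414   379.93026477] tail top [206.80351062 370.42478666]
0.006 0.666 skirt centre [286.76760706 378.87245777] R [360.01396422 383.95226084] nose [363.80563277 362.39064923] tail top [206.60106969 352.61382758]
0.006 0.663 skirt centre [284.73118037 386.12919408] R [358.09549865 391.22801604] nose [361.87379614 369.70562591] tail top [204.37660878 360.0134833 ]
top near tip [158.48169233 219.30497099] [178.82854207 220.43937718]
```

Emit:
play_rows(series=[[[60,0,2,15,0,0,0],[60,0,0,15,0,0,0],[60,0,0,9,0,0,0],[60,0,0,3,0,0,0],[60,0,0,0,0,0,0]]])

```text
t: 13.85
eef_pos: [0.6654, 0.1151, 0.0229]
tcp_rot: [[0.999, 0.052, -0.001], [0.052, -0.999, -0.0], [-0.001, 0.0, -1.0]]
force: [0.8, -0.5, 1.0]
grip_width: 0.703
```

Emit:
play_rows(series=[[[0,0,0,0,0,0,0],[0,0,0,0,0,0,0],[0,0,0,0,0,0,0],[0,0,0,0,0,0,0],[0,0,0,0,0,0,0],[0,0,0,0,0,0,0]]])

```text
t: 14.45
eef_pos: [0.6665, 0.1153, 0.0246]
tcp_rot: [[0.999, 0.052, 0.001], [0.052, -0.999, 0.0], [0.001, -0.0, -1.0]]
force: [-0.7, -0.2, 5.8]
grip_width: 0.22
```

```bash
python3 - <<'E'
from ov import *
a=snap("side","s13.png");s=st();st()
crop(a,205,190,100,100,6,"pics/s13c.png")
E
```

```text
t 14.5 p [0.6665 0.1153 0.0246] q [-0.473  0.731  0.304  1.704 -0.298  0.751  0.028] F [-0.7 -0.9  5.1] xyaw 2.97 z [ 0.001  0.    -1.   ] g 0.2146891259354363
t 14.5 p [0.6665 0.1153 0.0246] q [-0.473  0.731  0.304  1.704 -0.298  0.751  0.028] F [-0.7 -0.9  5.1] xyaw 2.97 z [ 0.001  0.    -1.   ] g 0.2146891259354363
```

View pics/s13c.png

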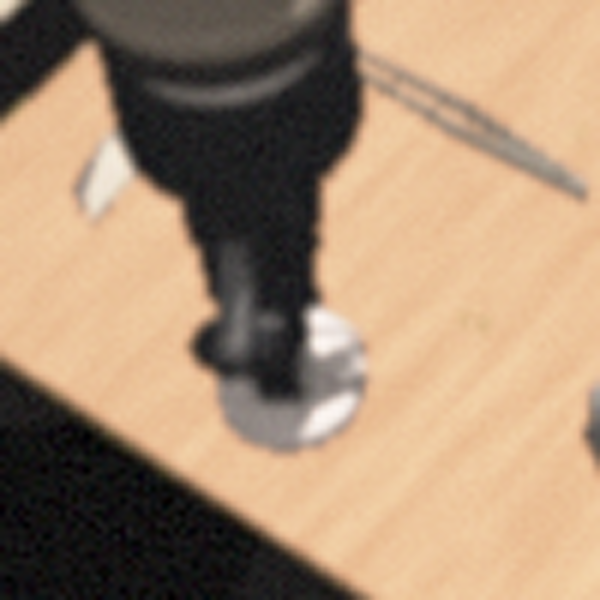

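The pads close on the knob's grip bar, at about (280,370) in the crop. Opening is about 19 mm, which matches the 20 mm bar. Lifting and moving towards the stem.

Emit:
play_rows(series=[[[0,0,0,-5,0,0,0],[0,0,0,-30,0,0,0],[0,0,0,-50,0,0,0],[0,0,0,-50,0,0,0],[0,-18,36,0,0,0,0],[0,-18,36,0,0,0,0],[0,-18,36,0,0,0,0],[0,-19,35,0,0,0,0],[0,-19,35,0,0,0,-0.1],[0,0,0,0,0,0,-0.145],[0,0,0,0,0,0,-0.145],[0,0,0,0,0,0,-0.05]]])

```text
t: 15.7
eef_pos: [0.5826, -0.0677, 0.1587]
tcp_rot: [[0.88, 0.476, -0.001], [0.476, -0.88, 0.0], [-0.001, -0.001, -1.0]]
force: [0.0, 0.8, 0.1]
grip_width: 0.214
```

Emit:
play_rows(series=[[[0,0,0,0,0,0,0]]])

```text
t: 15.8
eef_pos: [0.5827, -0.0675, 0.1586]
tcp_rot: [[0.881, 0.472, -0.001], [0.472, -0.881, 0.0], [-0.001, -0.001, -1.0]]
force: [-0.2, -0.0, -0.1]
grip_width: 0.215
```

```bash
python3 - <<'E'
from ov import *
a=snap("side","s14.png");b=snap("top","t14.png");st()
crop(a,290,130,120,120,5,"pics/s14c.png")
crop(b,300,190,160,145,5,"pics/t14c.png")
E
```

```text
t 15.9 p [ 0.5829 -0.0673  0.1586] q [-0.22   0.422  0.296  1.857 -0.155  0.885  0.64 ] F [ 0.7 -0.3 -0.8] xyaw 28.09 z [-0.001  0.    -1.   ] g 0.21780906541785783
```

View pics/s14c.png

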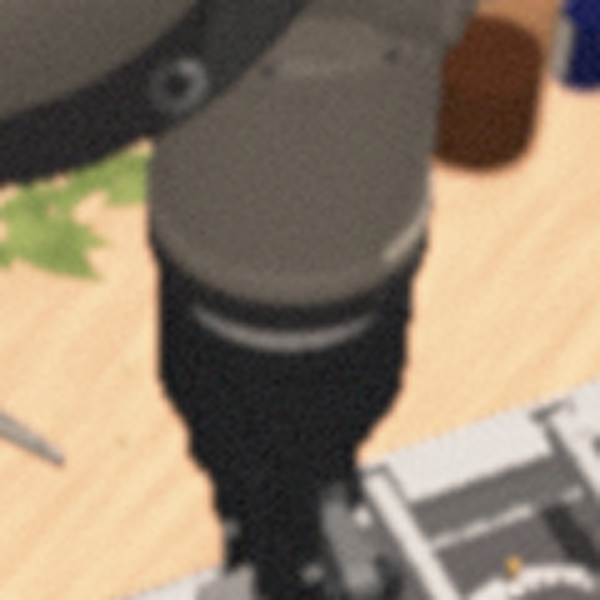

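View pics/t14c.png

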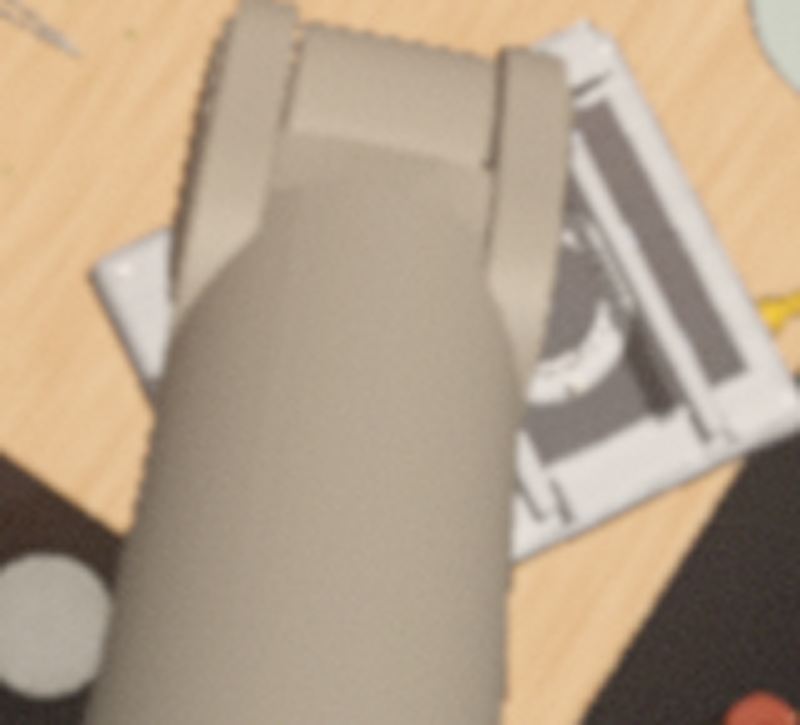

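```bash
python3 - <<'E'
from ov import *
a=cv2.imread("pics/s14.png")[:,:,::-1]
crop(a,300,205,100,100,7,"pics/s14d.png")
f=lambda P:(proj("side",P)-[300,205]+.5)*7-.5
t=np.array([.5828,-.0674]);u=np.array([np.cos(np.radians(-62)),np.sin(np.radians(-62))]);v=np.array([-u[1],u[0]])
for off in(0,.003):
  c=t+off*u
  P=[np.r_[c+.025*(np.cos(k)*u+np.sin(k)*v),.1586-.0186+.009] for k in np.linspace(0,6.28,13)]
  q=np.array([f(p) for p in P]);print("skirt top x %.0f-%.0f y %.0f-%.0f"%(q[:,0].min(),q[:,0].max(),q[:,1].min(),q[:,1].max()),"nose",f(np.r_[c+.0275*u,.1586]),"tail",f(np.r_[c-.022*u,.1586]),f(np.r_[c-.022*u,.1586+.0174]))
E
```

```text
skirt top x 198-403 y 273-442 nose [404.79753056 296.74442003] tail [217.78170553 363.30722736] [218.57395328 321.7996347 ]
skirt top x 209-414 y 269-438 nose [415.98790041 292.76185101] tail [229.24542705 359.22676499] [230.22633655 317.68307727]
```

View pics/s14d.png

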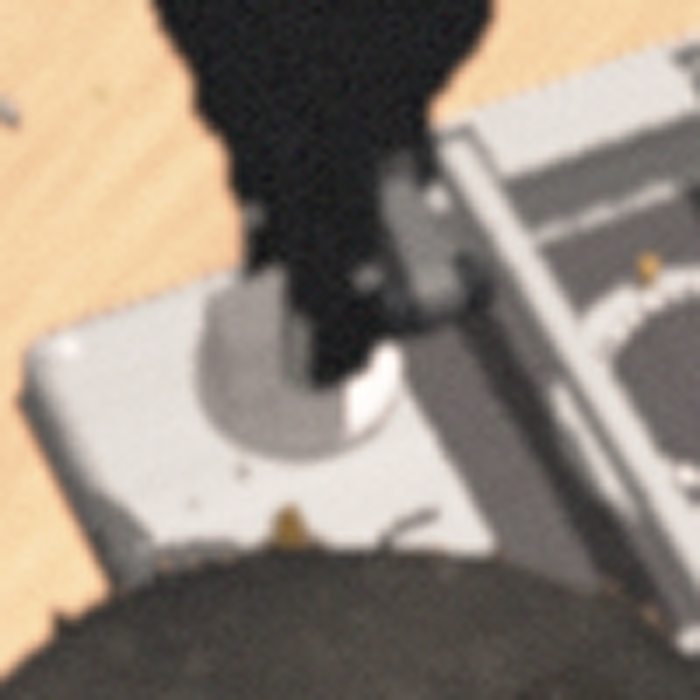

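```bash
python3 - <<'E'
from ov import *
f=lambda P:(proj("side",P)-[300,205]+.5)*7-.5
for p in([.583,-.0674,.0752],[.583,-.0674,.069],[.581,-.0686,.0752],[.583,-.0674,.050],[.583,-.0674,.0445]): print(p,f(p))
g=lambda P:(proj("top",P)-[310,185]+.5)*5-.5
for p in([.583,-.0674,.0752],[.583,-.0674,.069],[.583,-.0674,.050]): print(p,g(p))
draw("side0.png","side",310,255,10,[],"a.png",50,40)
draw("top0.png","top",335,255,10,[],"b.png",50,40)
cv2.imwrite("pics/st.png",cv2.resize(np.hstack([cv2.imread("pics/a.png"),cv2.imread("pics/b.png")]),(800,320)))
f=lambda P:(proj("side",P)-[310,255]+.5)*8;g=lambda P:(proj("top",P)-[335,255]+.5)*8+[400,0]
print(f([.583,-.0674,.0752]),f([.583,-.0674,.050]),g([.583,-.0674,.0752]),g([.583,-.0674,.050]))
E
```

```text
[0.583, -0.0674, 0.0752] [292.0474767  515.68341413]
[0.583, -0.0674, 0.069] [291.39852313 528.23264296]
[0.581, -0.0686, 0.0752] [296.18267718 522.56598237]
[0.583, -0.0674, 0.05] [289.45236663 565.87355749]
[0.583, -0.0674, 0.0445] [288.90067418 576.54579524]
[0.583, -0.0674, 0.0752] [221.28949122 443.49371861]
[0.583, -0.0674, 0.069] [220.37183768 445.56588531]
[0.583, -0.0674, 0.05] [217.62268183 451.77332708]
[254.33997337 189.92390186] [251.3741333 247.2840657] [554.86318595 150.38994978] [548.99629092 163.63732333]
```

View pics/st.png

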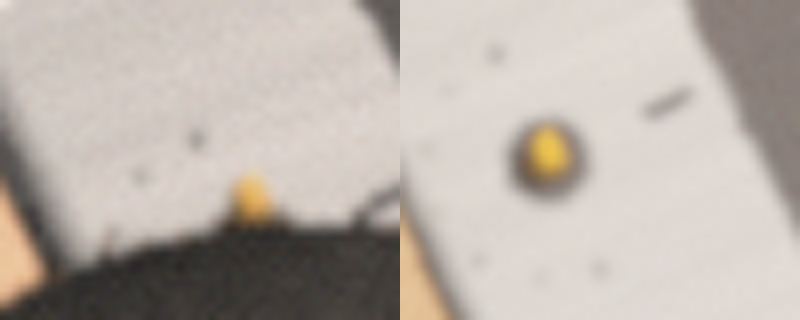

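The stem tip in the side panel is about (252,186), and in the top panel about (548,145), both within about 1–2 mm of the prediction under the knob. The held knob's skirt matches the position predicted from the TCP. Lowering gently with force checks.

Emit:
play_rows(series=[[[0,1,0,20,0,0,0],[0,0,0,20,0,0,0],[0,0,0,12,0,0,0],[0,0,0,6,0,0,0],[0,0,0,3,0,0,0],[0,0,0,0,0,0,0]]])

```text
t: 16.5
eef_pos: [0.5843, -0.0669, 0.0979]
tcp_rot: [[0.881, 0.472, 0.0], [0.472, -0.881, -0.0], [0.0, 0.0, -1.0]]
force: [-0.2, 1.2, -1.4]
grip_width: 0.214
```

Emit:
play_rows(series=[[[0,0,0,2,0,0,0],[0,0,0,2,0,0,0],[0,0,0,2,0,0,0],[0,0,0,0,0,0,0]]])

```text
t: 16.9
eef_pos: [0.5841, -0.0668, 0.0917]
tcp_rot: [[0.881, 0.472, -0.0], [0.472, -0.881, 0.0], [-0.0, -0.0, -1.0]]
force: [-0.2, -0.2, -1.2]
grip_width: 0.22
```

Emit:
play_rows(series=[[[0,0,0,2,0,0,0],[0,0,0,2,0,0,0],[0,0,0,0,0,0,0]]])

```text
t: 17.2
eef_pos: [0.5838, -0.0676, 0.0876]
tcp_rot: [[0.882, 0.472, -0.001], [0.472, -0.882, -0.001], [-0.001, 0.0, -1.0]]
force: [-1.0, -3.7, 0.5]
grip_width: 0.216
```

```bash
python3 - <<'E'
from ov import *
a=snap("side","s15.png");s=st();print(s["wrist_torque"])
crop(a,300,215,100,85,8,"pics/s15.png")
E
```

```text
t 17.25 p [ 0.5838 -0.0676  0.0876] q [-0.195  0.519  0.267  1.901 -0.193  0.747  0.672] F [-1.4 -2.6 -0.1] xyaw 28.15 z [-0.001 -0.001 -1.   ] g 0.21715987894445346
[-0.55500351  0.28615902  0.02974741]
```

View pics/s15.png

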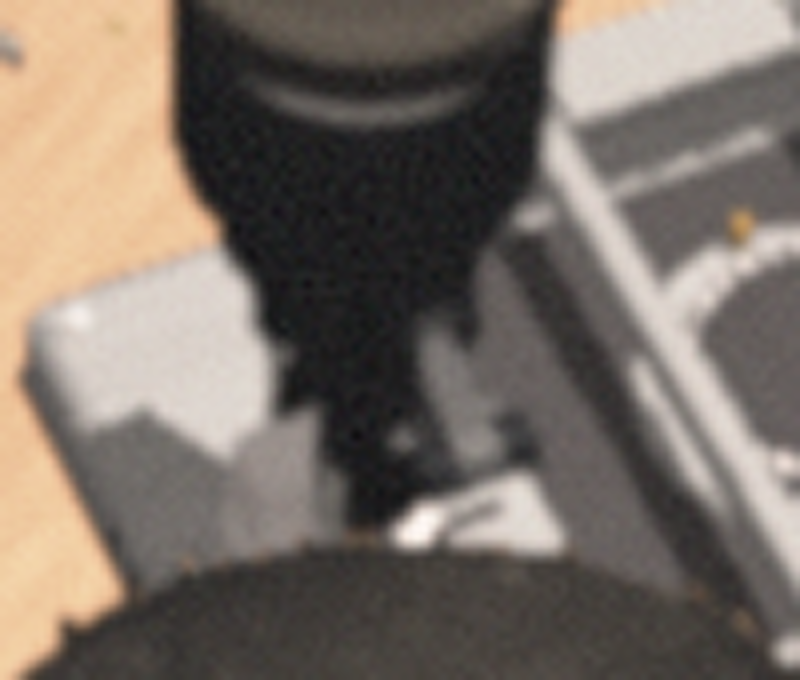

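No vertical force, only a small lateral one, about 6 mm below the stem's top level: the hole seems to have found the stem. Easing sideways and continuing.

Emit:
play_rows(series=[[[0,-0.5,0.5,2,0,0,0],[0,0,0,2,0,0,0],[0,0,0,2,0,0,0],[0,0,0,0,0,0,0]]])

```text
t: 17.65
eef_pos: [0.5836, -0.0677, 0.0813]
tcp_rot: [[0.881, 0.472, -0.001], [0.472, -0.881, -0.0], [-0.001, -0.0, -1.0]]
force: [-1.3, -2.2, -1.8]
grip_width: 0.218
```

Emit:
play_rows(series=[[[0,0,0,2,0,0,0],[0,0,0,2,0,0,0],[0,0,0,0,0,0,0]]])

```text
t: 17.95
eef_pos: [0.5836, -0.0677, 0.0774]
tcp_rot: [[0.882, 0.472, -0.001], [0.472, -0.882, -0.0], [-0.001, -0.0, -1.0]]
force: [-1.8, -3.2, -1.6]
grip_width: 0.22
```

Emit:
play_rows(series=[[[0,-0.3,0.3,1,0,0,0],[0,0,0,1,0,0,0],[0,0,0,0,0,0,0]]])

```text
t: 18.25
eef_pos: [0.5837, -0.0679, 0.0757]
tcp_rot: [[0.881, 0.472, -0.0], [0.472, -0.881, 0.0], [-0.0, -0.0, -1.0]]
force: [-2.5, -2.8, -0.0]
grip_width: 0.213
```

Emit:
play_rows(series=[[[0,0,0,1,0,0,0],[0,0,0,1,0,0,0],[0,0,0,0,0,0,0]]])

```text
t: 18.55
eef_pos: [0.5838, -0.0679, 0.0739]
tcp_rot: [[0.881, 0.472, -0.0], [0.472, -0.881, 0.0], [-0.0, -0.0, -1.0]]
force: [-3.5, -1.8, 5.0]
grip_width: 0.224
```

Emit:
play_rows(series=[[[0,0,0,1,0,0,0],[0,0,0,1,0,0,0],[0,0,0,0,0,0,0]]])

```text
t: 18.85
eef_pos: [0.5838, -0.0679, 0.0719]
tcp_rot: [[0.881, 0.472, -0.0], [0.472, -0.881, 0.0], [-0.0, -0.0, -1.0]]
force: [-3.4, -1.9, 5.8]
grip_width: 0.217
```

The spring is engaging at 5–6 N. Pressing on to the stop.

Emit:
play_rows(series=[[[0,0,0,1,0,0,0],[0,0,0,1,0,0,0],[0,0,0,0,0,0,0]]])

```text
t: 19.15
eef_pos: [0.5838, -0.0679, 0.0705]
tcp_rot: [[0.881, 0.472, -0.0], [0.472, -0.881, 0.0], [0.0, -0.0, -1.0]]
force: [-6.8, -2.7, 11.3]
grip_width: 0.214
```

Emit:
play_rows(series=[[[0,0,0,0.7,0,0,0],[0,0,0,0,0,0,0]]])

```text
t: 19.35
eef_pos: [0.5839, -0.0679, 0.0704]
tcp_rot: [[0.882, 0.472, 0.0], [0.472, -0.882, 0.001], [0.0, -0.0, -1.0]]
force: [-8.4, -1.3, 16.2]
grip_width: 0.217
```

Emit:
play_rows(series=[[[0,0,0,0.7,0,0,0],[0,0,0,0,0,0,0]]])

```text
t: 19.55
eef_pos: [0.5839, -0.068, 0.0703]
tcp_rot: [[0.882, 0.472, 0.0], [0.472, -0.882, 0.001], [0.001, -0.001, -1.0]]
force: [-9.6, -1.7, 22.7]
grip_width: 0.217
```

The depth has stopped at 0.0703 while the force climbs: the stop is reached after about 5 mm of travel. Final check.

Emit:
play_rows(series=[[[0,0,0,0,0,0,0],[0,0,0,0,0,0,0],[0,0,0,0,0,0,0],[0,0,0,0,0,0,0],[0,0,0,0,0,0,0]]])

```text
t: 20.05
eef_pos: [0.5839, -0.0679, 0.0703]
tcp_rot: [[0.882, 0.472, 0.0], [0.472, -0.882, 0.001], [0.001, -0.001, -1.0]]
force: [-9.3, -1.7, 21.2]
grip_width: 0.217
```

```bash
python3 - <<'E'
from ov import *
a=snap("side","s16.png");b=snap("top","t16.png");st()
crop(a,300,190,180,140,4,"pics/s16c.png")
cv2.imwrite("pics/b16.png",cv2.resize(np.hstack([a,b])[:,:,::-1],(800,300)))
E
```

```text
t 20.15 p [ 0.5839 -0.0679  0.0703] q [-0.185  0.544  0.257  1.909 -0.204  0.713  0.683] F [-9.5 -1.2 20.5] xyaw 28.17 z [ 0.     0.001 -1.   ] g 0.21693930966101665
```

View pics/s16c.png

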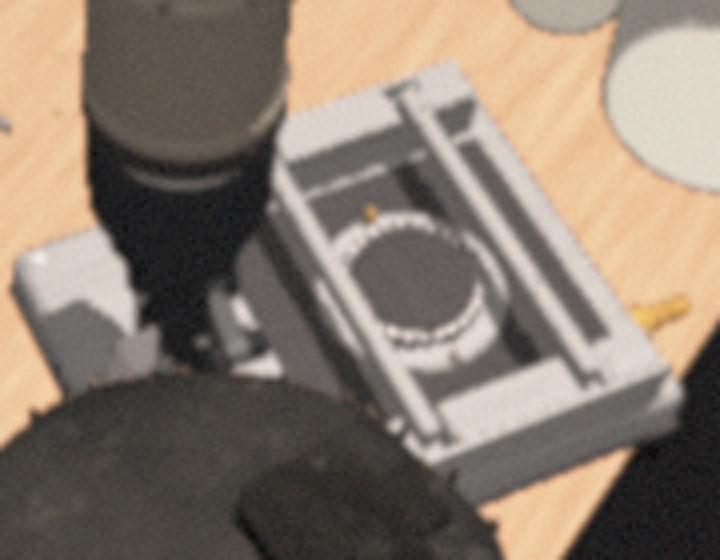

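View pics/b16.png

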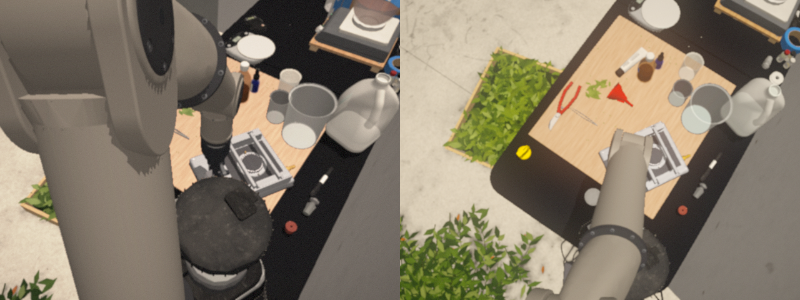

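The bar still lies in its notches, from about (285,170) to (430,435). The knob is under the gripper on the deck, and the other items look undisturbed. Handing in.

```bash
python3 -c "
from station import job
print(job.close_job())"
```

```text
the job is handed in; nothing more can be done
None
```

I finished both parts of the job and handed it in at about 20 s; the hand-in gives no verdict.

**Bar:** The loose bar is in the empty notches, let go, and parallel to the fixed bar. Both cameras showed this after release, and the side view showed it again at the end. It landed about 6 mm higher than the given notch floor. I took this as the ring standing on a board about 6 mm thick, because the stop stayed at the same height when I shifted the bar sideways. My camera fit could not confirm a board that thick, but the heights at the stem did agree with it. While looking for the floor I pressed the bar down with up to about 57 N on the wrist sensor, through the held bar. That is below the 120 N wrist limit.

**Knob:** I gripped it on its flat sides, turned it to the long mark, and lowered it onto the stem, where it slid on without jamming. The spring began to resist at about 5 N. The knob then moved about 5 mm to a hard stop at TCP z = 0.0703 m, and I kept it gripped there with about 21 N down. About 9–10 N of sideways force remained in the hold. The nose direction comes from the gripper angle, which was within 1° of the ring's. At the end the gripper and the kettle-like object hid most of the knob, so I did not see the seated nose directly.

**Other items:** The ones I could see in the last pictures, including the tweezers, yellow knob and bung, looked unmoved. The arm partly covered the white tin.

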